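# Load the ratchet index table with the hanging parts bins

## Task

Get the index table loaded with all the parts bins that hang on the rack: pump its ratchet lever, in full strokes, until an empty pocket stands squarely in the loading opening, lift a bin up off the rack's edge and set it upright in that pocket, then pump on to the next empty pocket, and so on. Finish with every bin in a pocket of its own under the guard, an empty pocket squarely in the opening and the lever sprung back; turn the dial only by its lever, and leave the other things on the bench alone.

Things in the scene. Friction and masses are not known exactly. Their poses are not given: they have to be found in the camera images.
- index_table: index table: round dark base 156 mm across, origin on the bench under the dial's axis, opening at its -x side. Aluminium dial 136 mm across, top at z = 26 mm, with four pockets 90 degrees apart. A clear flat guard on four thin posts (underside 74 mm, top 78 mm up) covers all the dial with x over -10 mm, so that only the pocket in the opening can be loaded from above.
- opening (a point): centre of the loading opening (fixed on the table), at the height of the pocket floors, z = 26 mm, 43 mm from the dial's axis; axes as the table's: the dial's axis lies 43 mm along +x. A bin goes in best with its own x axis along this x axis (lip towards the dial's axis); its lip clears the pocket's walls.
- dial (a joint): turn of the dial, rad, counter-clockwise from above; at 0 and every multiple of pi/2 a pocket stands squarely in the opening. A ratchet of 24 teeth (pi/12 each) lets it turn forward (+) only. It is stiff (about 0.4 N m) and stays where the lever leaves it. It starts short of 0, between -1.45 and -0.3, all pockets empty.
- lever (a joint): swing of the ratchet lever, rad, counter-clockwise: 0 at rest, 0.332 at its end stop; takes about 6 N at the handle; a spring returns it. A full stroke to the stop carries the dial on one tooth to a whole multiple of pi/12 (six strokes a pocket; the first 0.07 rad is idle; the very first stroke may move it less). It must come back under 0.02 to catch the next tooth.
- handle (a point): top (z = 89 mm) of the lever's black upright handle, a round post 14 mm across, 95 mm from the dial's axis; push it sideways above z = 30 mm. At rest it stands 16 degrees clockwise (seen from above, about the dial's axis) of the direction to the opening, at the stop 3 degrees counter-clockwise of it.
- sealer_knob (a point): black knob at the top end of the impulse sealer's arm, which stands raised about 55 degrees to the left of the work (hinge at the sealer's left end, 90 mm above the bench; knob 32 mm across, about 0.4 m up): not to be used, only to be kept clear of.
- bin_rack: grey upright plate 184 mm long (along its y) and 4 mm thick, its top edge 46 mm above the bench, on a thin foot (4 mm high) that reaches 46 mm to its front. Origin on the bench at the plate's front face, mid-length; x points back through the plate, the front faces -x. Bins hang on its top edge, in front, with 25 mm or more between them.
- pocket_0 (a point): centre of one pocket's floor on the dial (turns with it). The pocket is 39 mm along the radius and 37 mm across inside, with walls 2.5 mm thick, 13 mm high at its sides and 18 mm high at its inner and outer ends.
- pocket_1 (a point): centre of one pocket's floor on the dial (turns with it). The pocket is 39 mm along the radius and 37 mm across inside, with walls 2.5 mm thick, 13 mm high at its sides and 18 mm high at its inner and outer ends.
- pocket_2 (a point): centre of one pocket's floor on the dial (turns with it). The pocket is 39 mm along the radius and 37 mm across inside, with walls 2.5 mm thick, 13 mm high at its sides and 18 mm high at its inner and outer ends.
- pocket_3 (a point): centre of one pocket's floor on the dial (turns with it). The pocket is 39 mm along the radius and 37 mm across inside, with walls 2.5 mm thick, 13 mm high at its sides and 18 mm high at its inner and outer ends.
- bin_0: small black bin full of steel parts, 32 (x) x 30 (y) x 38 mm high, about 60 g. Origin at the centre of its underside, z up. A lip at its +x side, level with its rim, reaches 8 mm back and turns down 10 mm: by this it hangs over the rack's top edge (floor 10 mm above the bench, leaning forward up to 0.06 rad). Lift it at least 15 mm to free it. Grip it across y, 30 mm wide. None if absent.
- bin_1: small black bin full of steel parts, 32 (x) x 30 (y) x 38 mm high, about 60 g. Origin at the centre of its underside, z up. A lip at its +x side, level with its rim, reaches 8 mm back and turns down 10 mm: by this it hangs over the rack's top edge (floor 10 mm above the bench, leaning forward up to 0.06 rad). Lift it at least 15 mm to free it. Grip it across y, 30 mm wide. None if absent.
- bin_2: small black bin full of steel parts, 32 (x) x 30 (y) x 38 mm high, about 60 g. Origin at the centre of its underside, z up. A lip at its +x side, level with its rim, reaches 8 mm back and turns down 10 mm: by this it hangs over the rack's top edge (floor 10 mm above the bench, leaning forward up to 0.06 rad). Lift it at least 15 mm to free it. Grip it across y, 30 mm wide. None if absent.
- tin: round grey tin, 64 mm across, 54 mm high. Bystander, to be left alone; origin under its centre.
- ink_pad: flat dark blue ink pad case, 64 x 97 x 19 mm. Bystander, to be left alone; origin under its centre.
There are look-alikes about, which are no part of the job. Leave any blue, purple or red look-alike of the bin_2 alone.

How it is judged:
At the end, for the whole second after the job is handed in: Each bin stands upright (0.12 rad) at rest in a pocket (within 9 mm of its centre, floor height within 5 mm), over 45 mm from the opening; an empty pocket is in the opening (centres within 5 mm); lever back (under 0.06 rad) (((horizontal distance between bin_0 and pocket_0 below 0.009 m and z of bin_0 in the frame of opening between -0.004 and 0.005 m) or (horizontal distance between bin_0 and pocket_1 below 0.009 m and z of bin_0 in the frame of opening between -0.004 and 0.005 m) or (horizontal distance between bin_0 and pocket_2 below 0.009 m and z of bin_0 in the frame of opening between -0.004 and 0.005 m) or (horizontal distance between bin_0 and pocket_3 below 0.009 m and z of bin_0 in the frame of opening between -0.004 and 0.005 m)) and ((horizontal distance between bin_1 and pocket_0 below 0.009 m and z of bin_1 in the frame of opening between -0.004 and 0.005 m) or (horizontal distance between bin_1 and pocket_1 below 0.009 m and z of bin_1 in the frame of opening between -0.004 and 0.005 m) or (horizontal distance between bin_1 and pocket_2 below 0.009 m and z of bin_1 in the frame of opening between -0.004 and 0.005 m) or (horizontal distance between bin_1 and pocket_3 below 0.009 m and z of bin_1 in the frame of opening between -0.004 and 0.005 m)) and ((horizontal distance between bin_2 and pocket_0 below 0.009 m and z of bin_2 in the frame of opening between -0.004 and 0.005 m) or (horizontal distance between bin_2 and pocket_1 below 0.009 m and z of bin_2 in the frame of opening between -0.004 and 0.005 m) or (horizontal distance between bin_2 and pocket_2 below 0.009 m and z of bin_2 in the frame of opening between -0.004 and 0.005 m) or (horizontal distance between bin_2 and pocket_3 below 0.009 m and z of bin_2 in the frame of opening between -0.004 and 0.005 m)) and horizontal distance between each of bin_0, bin_1, bin_2 and opening above 0.045 m and angle between each of bin_0, bin_1, bin_2's own z axis and vertical below 0.12 rad and linear speed of each of bin_0, bin_1, bin_2 below 0.03 m/s and horizontal distance between any of pocket_0, pocket_1, pocket_2, pocket_3 and opening below 0.005 m and value of joint lever below 0.06 rad); the robot touches nothing.
It fails at once if the dial is pushed with the fingers instead of the lever (contact force between the fingers and dial above 8 N).
It fails at once if the tin is disturbed (distance of tin from where it was at the start of the episode above 0.03 m).
It fails at once if the ink_pad is disturbed (distance of ink_pad from where it was at the start of the episode above 0.03 m).
Of bin_0, bin_1, bin_2 only 2 to 3 are there at a start; the rules pass over those that are not, and their reading is None.
At some moment in a run one of bin_0, bin_1, bin_2 may be knocked a few centimetres aside while the robot is not near it.
Once in a run the grip may slacken for a moment while it holds something.
It also fails if it takes over 210 s, if anything falls off the work surface, if the arm or the gripper's body presses on something with over 40 N, if the wrist force passes 120 N, or if a joint passes its speed limit or range.

## Robot

A 6-joint arm with a two-finger parallel gripper is mounted at the origin on the work surface; the furniture and walls round the work are solid. World frame = base frame: x ahead of the robot, y to its left, z up, the work surface at z = 0. Lengths are in m, angles in rad, forces in N, time in s.
With the tool pointing down it reaches from about 0.35 to 0.975 m from the base axis. Payload 7.1 kg.
Tool frame: the origin (TCP) lies midway between the tips of the shut fingers; the grasp point (between the pads) lies arm.tcp_to_grasp behind it (arm.tcp_to_grasp is the distance from the TCP to the grasp point, in m); z points along the fingers, y is the line along which they close (so a half turn about z gives the same grasp; the last joint's range is limited). The gripper opens to 88 mm and grips with 3 to 60 N. Pads are 20 mm wide; open, the fingers measure 115 mm over their backs; the gripper's body (75 mm by 178 mm) begins 61 mm behind the grasp point.
Start: joints at [-1.185, 0.423, 1.63, -0, 1.089, -0.019], TCP at [0.246, -0.574, 0.223] pointing down, gripper open.
Joint ranges: [-3, 3], [-0.9, 2.11], [0.09, 2.58], [-1.31, 4.45], [0.11, 2.69], [-2.54, 2.54]. Speed limits (rad/s): [2.39, 2.39, 3.01, 3.14, 3.14, 3.14].

## Interface

Orientations are given as a unit quaternion [x, y, z, w].
In Python, from workcell import arm gives the robot as it stands. The module is installed in compiled form; this text tells all that it offers.
- The arm moves only by the tool play_rows, never from a script. Its argument "series" is a list of rows, each a list of 7 numbers: the shift along the tool's x, y, z in m, then the turn, a rotation vector about the tool's x, y, z in rad, then the gripper's target within -1 to 1 (fully open at 1, half-way at 0, shut at -1). A call has 1 to 20 rows; each row shifts and turns the commanded pose from where the row before left it, along the tool's axes as they then stand; what a row does not reach is not made up. A row lasts 1/10 s, in which the tool goes at most 50 mm and 8.59 degrees, less where a joint would pass 70% of its speed; a pose out of reach is approached as far as the arm can. A call is refused whole if a number of a shift passes 0.05 or a number of a turn 0.15, either way. A call with a gripper value outside its range is refused whole. The fingers move at their own pace and stop on an object; "force" is the grip in N (left out, the last holds). Time passes only in rows, so rows that do not move let the fingers close. It gives the time, the measured TCP pose, the force, the opening and the grip force at its end, in the units of the state.
- arm.sense(): the state, without advancing time (a new reading comes with each control period).
- arm.get_image(name): name is "scene" or "top" or "wrist"; returns a dict with "image" (384x512x3 uint8, blue, green, red), "mtx" (3x3 intrinsics, pixels), "rvec" (rotation vector, rad) and "tvec" (3), from world to camera coordinates, as OpenCV has them; the wrist camera has in their place "tool_from_camera" (4x4, takes a point from camera to tool coordinates, whose origin is the TCP and whose axes are the flange's). Camera axes: x right, y down, z forward; pixel columns grow to the right and rows downward; lengths in m; the calibration is good to about 2 mm. The wrist camera is an equidistant fisheye: a pixel r from the principal point sees the ray r / f radians off the axis. A picture is of the moment at which its call begins: read the wrist's pose just before it. There is no depth.
- arm.job_done(): hands the job in; it is judged then, once.
Trained networks look in a picture, given as the dict that the camera call returned (one of the last four; its "shot" number tells which), for a name from the list of things; names that differ only in an ending like _2 or _b are one class to them, and where a whole thing is asked for, a point or a joint stands for the part that bears it (a point fixed in the world has none). Each returns a list of dicts, best first, with "p" (0 to 1); they miss things now and then, are a little off and sometimes report something else, mostly with a low value. They report only what shows in the picture. A call takes as long as a camera call. They do not tell look-alikes from the thing itself.
- arm.spot_in(picture, thing): "location" ([x, y, z] in m, in world coordinates, good to about 4 mm: the middle of the surface that is visible of it).
- arm.trace(picture, thing): "mask" (384x512 bool, what is visible of it).
The state is a dict: "clock": time; "q": joint angles; "joint_velocities": joint speeds; "effort": joint torques, N m; "position": TCP position; "tcp_rot": TCP orientation; "contact_force": force on the tool from outside, world axes, zero at the start; "torque": the same for the moment, N m; "opening": opening from 0.0 (shut) to 1.0 (fully open); "gripper_force": force on a finger pad.
Only numpy, scipy, OpenCV 4.12 (cv2) and the standard library are available. Lean on these libraries where they do the work, as an engineer would, in place of code of your own. Each camera call takes 0.05 s, during which the arm holds its last target. There are 200 camera calls.

## Working session

There is one attempt and no reset: what is moved stays moved. The work goes in short steps, Python scripts to look and compute and a tool call to move; the robot and the scene stay as the last step left them, time stands still between calls to the robot, and variables do not carry over. Pictures are saved under pics/ and viewed, at most 14 in all, crops included, and the job is handed in when it is done.

Besides the shell and the picture viewer there is one more tool, called after "Emit:" as name([rows], argument=value, ...), one row to a line, values as JSON. play_rows: Moves the arm, as the interface text tells. Its arguments: {"type":"object","properties":{"series":{"type":"array","items":{"type":"array","items":{"type":"number"}}},"force":{"type":"number"}},"required":["series"]}

```bash
mkdir -p pics
cat > h.py <<'E'
from workcell import arm
import numpy as np, cv2
from scipy.spatial.transform import Rotation as R
def proj(p,P):
    return cv2.projectPoints(np.float64(P).reshape(-1,3),np.array(p['rvec']),np.array(p['tvec']),np.array(p['mtx']),None)[0].reshape(-1,2)
def ray(p,uv,z):
    M=R.from_rotvec(np.ravel(p['rvec'])).as_matrix();t=np.ravel(p['tvec'])
    d=M.T@np.linalg.solve(np.array(p['mtx']),[uv[0],uv[1],1.]);c=-M.T@t
    return c+d*(z-c[2])/d[2]
E
python3 - <<'E'
from h import *
print(arm.tcp_to_grasp, arm.sense())
ps={n:arm.get_image(n) for n in ('scene','top')}
for n,p in ps.items():
    cv2.imwrite(f'pics/{n}0.png',p['image'])
    for t in ['index_table','dial','handle','lever','bin_rack','bin_0','tin','ink_pad','sealer_knob','pocket_0']:
        try: print(n,t,[(np.round(d['location'],3).tolist(),round(d['p'],2),proj(p,d['location']).round().tolist()) for d in arm.spot_in(p,t)])
        except Exception as e: print(n,t,e)
E
```

```text
0.0187 {'clock': 0.0, 'q': array([-1.18502538e+00,  4.23819922e-01,  1.63068445e+00,  1.87151338e-05,
        1.08854234e+00, -1.89867045e-02]), 'joint_velocities': array([ 0.00079107,  0.0004897 ,  0.00051664, -0.00098147, -0.00042486,
       -0.00057896]), 'effort': array([ 2.50566824e-03, -5.44620967e+01, -2.73665857e+01,  6.43388182e-02,
        2.26182950e-02, -9.73949932e-05]), 'position': array([ 0.24595663, -0.57398616,  0.22191692]), 'tcp_rot': array([ 9.79591820e-01,  2.00995864e-01, -1.24437035e-04, -7.16348548e-04]), 'contact_force': array([-0.46071365,  0.51714799, -0.02817142]), 'torque': array([-0.00594322, -0.03909171,  0.02602923]), 'gripper_force': 0.0, 'opening': 1.0031472124624732}
scene index_table [([0.393, -0.371, 0.038], 0.64, [[299.0, 265.0]])]
scene dial [([0.396, -0.364, 0.026], 0.62, [[298.0, 268.0]]), ([0.391, -0.37, 0.033], 0.43, [[298.0, 267.0]])]
scene handle [([0.356, -0.268, 0.051], 0.69, [[263.0, 243.0]])]
scene lever [([0.389, -0.37, 0.036], 0.58, [[297.0, 267.0]]), ([0.355, -0.27, 0.049], 0.57, [[263.0, 245.0]])]
scene bin_rack [([0.574, -0.391, 0
[... 622 characters left out ...]
l [([0.388, -0.314, 0.025], 0.6, [[303.0, 194.0]])]
top handle [([0.387, -0.311, 0.023], 0.68, [[302.0, 194.0]])]
top lever []
top bin_rack [([0.571, -0.299, 0.003], 0.82, [[299.0, 146.0]]), ([0.588, -0.314, 0.039], 0.48, [[305.0, 140.0]]), ([0.588, -0.253, 0.033], 0.46, [[288.0, 139.0]])]
top bin_0 [([0.587, -0.254, 0.035], 0.61, [[288.0, 140.0]]), ([0.251, -0.48, 0.028], 0.58, [[347.0, 232.0]])]
top tin [([0.384, 0.222, 0.039], 0.83, [[158.0, 191.0]])]
top ink_pad [([0.363, -0.12, 0.018], 0.77, [[251.0, 199.0]])]
top sealer_knob [([0.484, -0.006, 0.305], 0.7, [[213.0, 155.0]])]
top pocket_0 [([0.386, -0.318, 0.023], 0.63, [[304.0, 194.0]]), ([0.572, -0.302, 0.004], 0.62, [[300.0, 145.0]])]
```

Run:
```python
import cv2
a=cv2.imread('pics/scene0.png');b=cv2.imread('pics/top0.png')
cv2.imwrite('pics/s1.png',cv2.resize(a,(768,576),interpolation=cv2.INTER_CUBIC))
cv2.imwrite('pics/t1.png',cv2.resize(b[100:260,200:400],(750,600),interpolation=cv2.INTER_CUBIC))
```

```text
(no output)
```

View pics/s1.png

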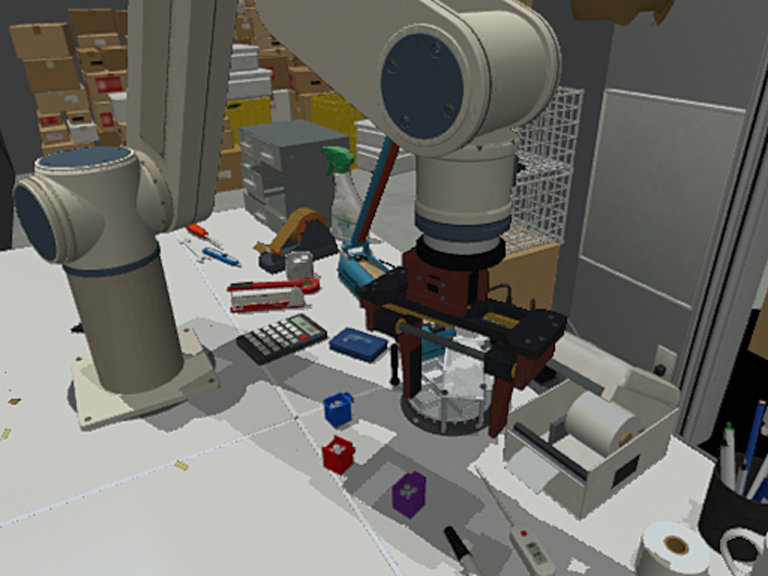

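View pics/t1.png

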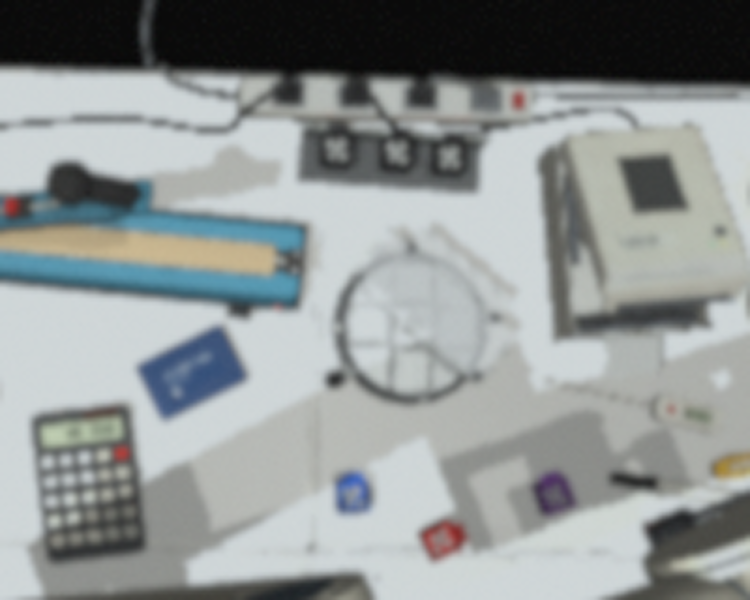

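Scene view: blue, red and purple look‑alikes lie on the bench at about (338,408), (338,455) and (408,493). Top crop: three black bins on the grey rack at (337,150), (398,152), (450,155); the table at (410,325), with its handle at (335,380). The candidates for a bin are therefore those six plus the black plugs at (290–420,90). I choose the three black bins on the rack and check them in a wrist view.

Emit:
play_rows([
  [0,0,-0.03,0,0,0.135,1],
  [0,0,-0.03,0,0,0.135,1],
  [0,0,-0.03,0,0,0.135,1],
  [0.024,-0.03,-0.005,0,0,0,1],
  [0.024,-0.03,-0.005,0,0,0,1],
  [0.024,-0.03,-0.005,0,0,0,1],
  [0.024,-0.03,-0.005,0,0,0,1],
  [0.024,-0.03,-0.005,0,0,0,1],
  [0.024,-0.03,-0.005,0,0,0,1],
  [0.024,-0.03,-0.005,0,0,0,1],
  [0.024,-0.03,-0.005,0,0,0,1],
  [0,0,0,0,0,0,1],
  [0,0,0,0,0,0,1],
])

```text
clock: 2.4
position: [0.4385, -0.3341, 0.3528]
tcp_rot: [1.0, 0.001, -0.0, 0.0]
contact_force: [-0.2, 1.2, -0.0]
opening: 1.0
gripper_force: 0.0
```

```bash
cat >> h.py <<'E'
def wrist():
    s=arm.sense();p=arm.get_image('wrist')
    T=np.eye(4);T[:3,:3]=R.from_quat(s['tcp_rot']).as_matrix();T[:3,3]=s['position']
    p['W']=T@np.array(p['tool_from_camera']);return p
def wproj(p,P):
    P=np.float64(P).reshape(-1,3);W=p['W'];c=(P-W[:3,3])@W[:3,:3];K=np.array(p['mtx'])
    r=np.hypot(c[:,0],c[:,1]);th=np.arctan2(r,c[:,2]);k=th/np.maximum(r,1e-9)
    return np.c_[K[0,0]*c[:,0]*k+K[0,2],K[1,1]*c[:,1]*k+K[1,2]]
def wray(p,uv,z):
    K=np.array(p['mtx']);a=np.array([(uv[0]-K[0,2])/K[0,0],(uv[1]-K[1,2])/K[1,1]]);th=np.hypot(*a)
    d=p['W'][:3,:3]@np.r_[a/max(th,1e-9)*np.sin(th),np.cos(th)];c=p['W'][:3,3]
    return c+d*(z-c[2])/d[2]
def yaw(s=None):
    s=s or arm.sense();m=R.from_quat(s['tcp_rot']).as_matrix();return np.arctan2(m[1,0],m[0,0])
def go(x,y,z,w):
    s=arm.sense();m=R.from_quat(s['tcp_rot']).as_matrix();turn=-((w-yaw(s)+np.pi)%(2*np.pi)-np.pi)
    d=np.array([x,y,z])-s['position'];M=np.c_[[np.cos(w),np.sin(w),0],[np.sin(w),-np.cos(w),0],[0,0,-1]]
    tilt=np.degrees(np.arccos(-m[2,2]))
    print('turn',round(turn,4),'then shift',np.round(M.T@d,4),'tilt',round(tilt,2))
E
python3 - <<'E'
from h import *
s=arm.sense();print(s['position'],yaw())
p=wrist();print(p['W'].round(3).tolist())
cv2.imwrite('pics/w1.png',cv2.resize(p['image'],(800,600),interpolation=cv2.INTER_CUBIC))
for t in ['index_table','dial','handle','bin_rack','bin_0','pocket_0']:
    print(t,[(np.round(d['location'],3).tolist(),round(d['p'],2),(wproj(p,d['location'])[0]*1.5625).round().tolist()) for d in arm.spot_in(p,t)])
E
```

```text
[ 0.43847489 -0.33413757  0.35278731] 0.0018446120725783665
[[0.001, -0.968, -0.251, 0.509], [-1.0, -0.001, -0.001, -0.334], [0.0, 0.251, -0.968, 0.515], [0.0, 0.0, 0.0, 1.0]]
index_table [([0.424, -0.342, 0.075], 0.66, [408.0, 269.0]), ([0.584, -0.373, 0.036], 0.45, [438.0, 108.0])]
dial [([0.385, -0.313, 0.026], 0.96, [380.0, 295.0])]
handle [([0.38, -0.311, 0.027], 0.53, [379.0, 299.0]), ([0.368, -0.266, 0.029], 0.49, [338.0, 311.0])]
bin_rack [([0.574, -0.315, 0.002], 0.82, [382.0, 121.0])]
bin_0 [([0.249, -0.281, 0.029], 0.95, [354.0, 407.0]), ([0.587, -0.375, 0.036], 0.92, [440.0, 105.0]), ([0.591, -0.321, 0.039], 0.64, [387.0, 100.0]), ([0.59, -0.258, 0.035], 0.56, [326.0, 103.0]), ([0.382, -0.313, 0.028], 0.36, [380.0, 298.0])]
pocket_0 [([0.382, -0.31, 0.029], 0.75, [378.0, 299.0])]
```

View pics/w1.png

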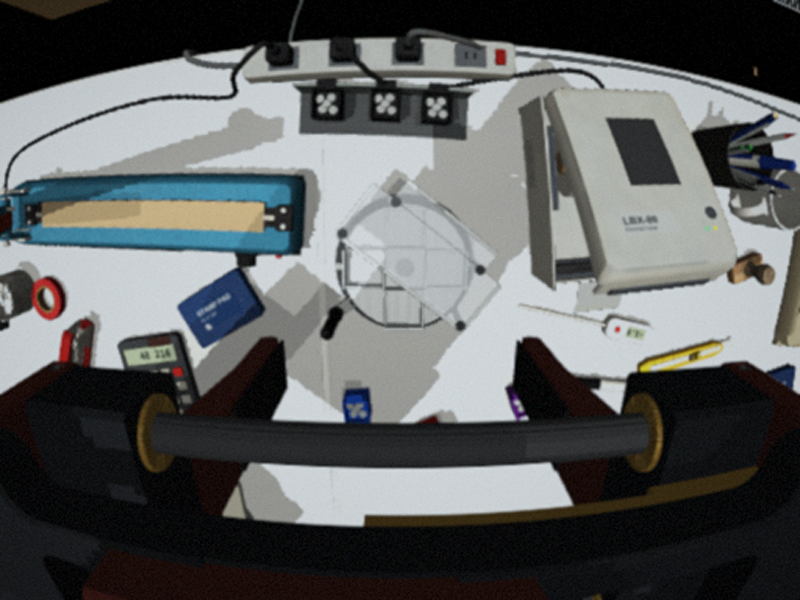

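The wrist view shows three black bins on the rack at (328,103), (386,103) and (436,106). The blue look‑alike is at (356,405) and the handle top at about (329,334). The guard covers the right side, so the opening faces lower left. Next I draw a model overlay on a close crop.

```bash
cat >> h.py <<'E'
def model(c,th):
    M=np.array([[np.cos(th),-np.sin(th)],[np.sin(th),np.cos(th)]])
    f=lambda x,y,z:np.r_[M@[x,y]+c,z]
    a=np.linspace(0,2*np.pi,60)
    return f,{'base':[f(.078*np.cos(t),.078*np.sin(t),.0) for t in a],'dial':[f(.068*np.cos(t),.068*np.sin(t),.026) for t in a],
     'guard':[f(-.01,-.068,.078),f(-.01,.068,.078)],'handle':[f(.095*np.cos(np.radians(164)),.095*np.sin(np.radians(164)),z) for z in(.03,.089)]}
E
python3 - <<'E'
from h import *
p=wrist();S=1/1.5625
h=wray(p,(329*S,334*S),.089);print('handle',h)
ma=arm.trace(p,'handle')
for d in ma[:2]:
    v,u=np.nonzero(d['mask']);print(d['p'],u.min(),u.max(),v.min(),v.max())
# table centre guess from base circle; fit by hand
c=np.array([0.415,-0.342]);
ang=np.arctan2(h[1]-c[1],h[0]-c[0]);print('r',np.hypot(*(h[:2]-c)),np.degrees(ang))
th=ang-np.radians(164);print('yaw',np.degrees(th))
k=4;x0,y0=180,100
im=cv2.resize(p['image'][y0:y0+140,x0:x0+160],None,fx=k,fy=k,interpolation=cv2.INTER_CUBIC)
f,m=model(c,th)
for n,P in m.items():
    q=((wproj(p,P)-[x0,y0]+.5)*k).astype(np.int32);cv2.polylines(im,[q],False,(0,0,255),1)
cv2.imwrite('pics/w2.png',im)
b=cv2.resize(p['image'][45:95,180:310],None,fx=6,fy=6,interpolation=cv2.INTER_CUBIC);cv2.imwrite('pics/w3.png',b)
np.savez('p1.npz',image=p['image'],mtx=p['mtx'],W=p['W'])
E
```

```text
handle [ 0.36079206 -0.26580172  0.089     ]
0.66 205 225 190 217
r 0.09351298317440689 125.42829065114923
yaw -38.571709348850774
```

View pics/w2.png

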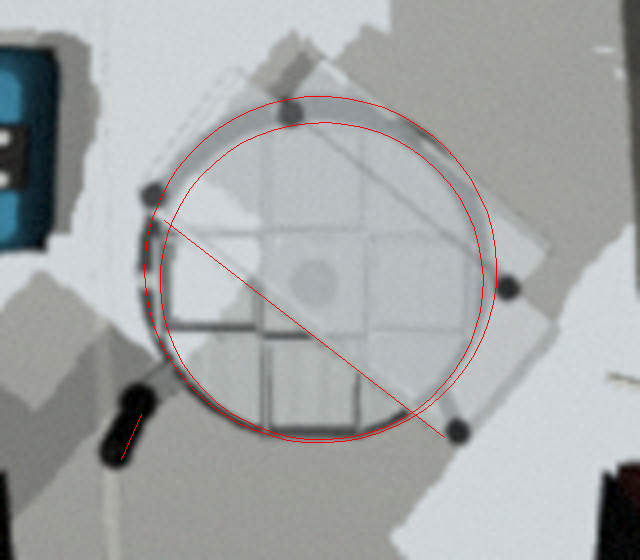

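View pics/w3.png

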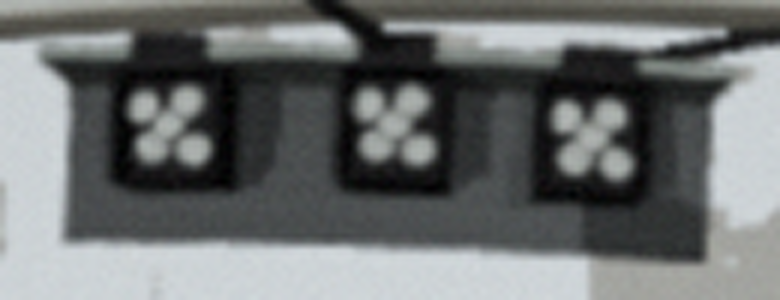

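Run:
```python
from h import *
p=dict(np.load('p1.npz'))
g=lambda u,v,z:wray(p,(u/6+180-.5,v/6+45-.5),z)
e=[g(45,52,.046),g(748,72,.046)];print('edge',e,np.linalg.norm(e[1]-e[0]))
d=e[0]-e[1];w=np.arctan2(d[1],d[0])-np.pi/2;print('rack yaw',np.degrees(w))
for u,v in [(168,125),(391,125),(592,135)]:print(g(u,v,.044))
q=lambda u,v,z:wray(p,(u/4+180-.5,v/4+100-.5),z)
print('hub',q(315,283,.026),q(315,283,.03),'handle',q(115,452,.089))
print('dial pockets ctr',q(313,283,.044))
print('posts',[q(*a,.078) for a in[(152,195),(458,432),(508,287),(291,112)]])
```

```text
edge [array([ 0.61112139, -0.22645974,  0.046     ]), array([ 0.60318826, -0.41126992,  0.046     ])] 0.18498036899870493
rack yaw -2.4579601891452074
[ 0.58929127 -0.25937123  0.044     ]
[ 0.58751154 -0.31798589  0.044     ]
[ 0.58496593 -0.37030692  0.044     ]
hub [ 0.41597376 -0.33910028  0.026     ] [ 0.41672499 -0.33906652  0.03      ] handle [ 0.36280487 -0.2623173   0.089     ]
dial pockets ctr [ 0.41935571 -0.33814272  0.044     ]
posts [array([ 0.45930465, -0.27829059,  0.078     ]), array([ 0.36708805, -0.39418031,  0.078     ]), array([ 0.42435161, -0.41157845,  0.078     ]), array([ 0.48955314, -0.32994653,  0.078     ])]
```

```bash
cat >> h.py <<'E'
W=-0.674; C=np.array([.417,-.339])
E
python3 - <<'E'
from h import *
go(.382,-.236,.055,W)
E
```

```text
turn 0.6728 then shift [-0.1054 -0.0425  0.2976] tilt 0.01
```

Emit:
play_rows([
  [0,0,0,0,0,0.1346,-1],
  [0,0,0,0,0,0.1346,-1],
  [0,0,0,0,0,0.1346,-1],
  [0,0,0,0,0,0.1346,-1],
  [0,0,0,0,0,0.1344,-1],
  [-0.035,-0.014,0.02,0,0,0,-1],
  [-0.035,-0.014,0.02,0,0,0,-1],
  [-0.035,-0.0145,0.02,0,0,0,-1],
  [0,0,0.04,0,0,0,-1],
  [0,0,0.04,0,0,0,-1],
  [0,0,0.04,0,0,0,-1],
  [0,0,0.04,0,0,0,-1],
  [0,0,0.04,0,0,0,-1],
  [0,0,0.0376,0,0,0,-1],
  [0,0,0,0,0,0,-1],
  [0,0,0,0,0,0,-1],
])

```text
clock: 4.45
position: [0.3824, -0.2359, 0.0552]
tcp_rot: [0.944, -0.33, -0.001, -0.0]
contact_force: [0.1, -1.4, 0.1]
opening: 0.004
gripper_force: 0.0
```

Run:
```python
from h import *
go(.382,-.236,.055,W)
p=wrist();cv2.imwrite('pics/w4.png',cv2.resize(p['image'],(800,600),interpolation=cv2.INTER_CUBIC))
f,m=model(C,W)
print({k:(wproj(p,P)*1.5625).round()[::15].tolist() for k,P in m.items()})
```

```text
turn 0.0008 then shift [-0.0002  0.0004  0.0002] tilt 0.09
{'base': [[524.0, -13.0], [362.0, 138.0], [529.0, 297.0], [666.0, 140.0]], 'dial': [[540.0, -15.0], [381.0, 131.0], [546.0, 289.0], [678.0, 136.0]], 'guard': [[750.0, 171.0]], 'handle': [[478.0, 344.0]]}
```

View pics/w4.png

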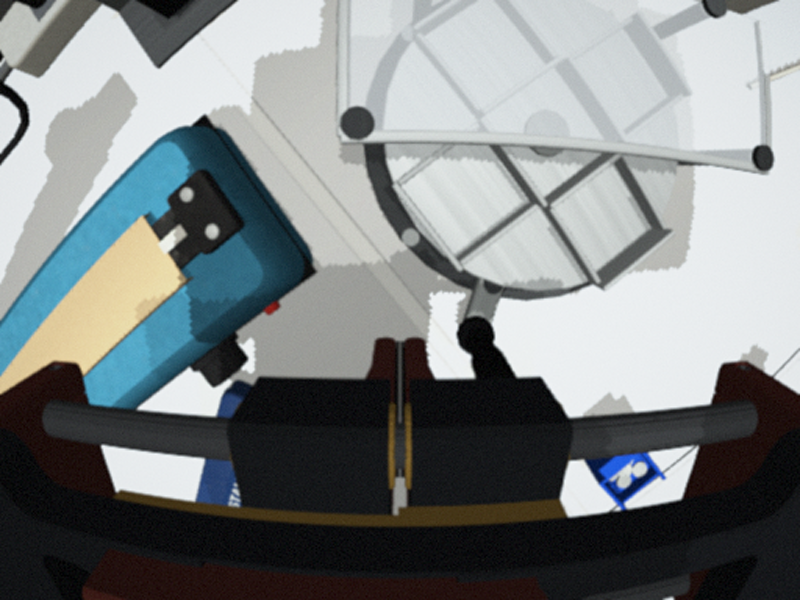

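The wrist view shows the closed fingers at (400,350) just beside the handle at (478,330), which agrees with the model. The open pocket walls are still turned. I make a first careful stroke.

Emit:
play_rows([
  [-0.001,0.014,0,0,0,0,-1],
  [-0.001,0.013,0,0,0,0,-1],
  [-0.001,0.013,0,0,0,0,-1],
  [0,0,0,0,0,0,-1],
])

```text
clock: 4.9
position: [0.3551, -0.2666, 0.0564]
tcp_rot: [0.944, -0.331, 0.001, 0.0]
contact_force: [2.0, 2.2, 2.5]
opening: 0.007
gripper_force: 1.3
```

Emit:
play_rows([
  [0,0.003,0,0,0,0,-1],
  [0,0,0,0,0,0,-1],
])

```text
clock: 5.1
position: [0.354, -0.268, 0.0558]
tcp_rot: [0.944, -0.331, 0.001, 0.0]
contact_force: [2.6, 3.5, 4.6]
opening: 0.004
gripper_force: 2.5
```

Emit:
play_rows([
  [0,0.003,0,0,0,0,-1],
  [0,0,0,0,0,0,-1],
])

```text
clock: 5.3
position: [0.3522, -0.2701, 0.0557]
tcp_rot: [0.944, -0.33, 0.001, 0.0]
contact_force: [3.0, 5.2, 4.8]
opening: 0.008
gripper_force: 2.9
```

Emit:
play_rows([
  [0,0.003,0,0,0,0,-1],
  [0,0,0,0,0,0,-1],
])

```text
clock: 5.5
position: [0.3503, -0.2724, 0.0556]
tcp_rot: [0.944, -0.33, 0.001, 0.0]
contact_force: [2.6, 4.7, 5.1]
opening: 0.01
gripper_force: 3.0
```

Emit:
play_rows([
  [0,0.002,0,0,0,0,-1],
  [0,0,0,0,0,0,-1],
])

```text
clock: 5.7
position: [0.3494, -0.2735, 0.0556]
tcp_rot: [0.944, -0.331, 0.001, -0.0]
contact_force: [5.2, 9.1, 5.2]
opening: 0.005
gripper_force: 5.6
```

Run:
```python
from h import *
go(.382,-.236,.055,W)
p=wrist();cv2.imwrite('pics/w5.png',cv2.resize(p['image'][60:320,150:500],None,fx=2.2,fy=2.2,interpolation=cv2.INTER_CUBIC))
```

```text
turn 0.0001 then shift [ 0.0021 -0.0497  0.0006] tilt 0.09
```

View pics/w5.png

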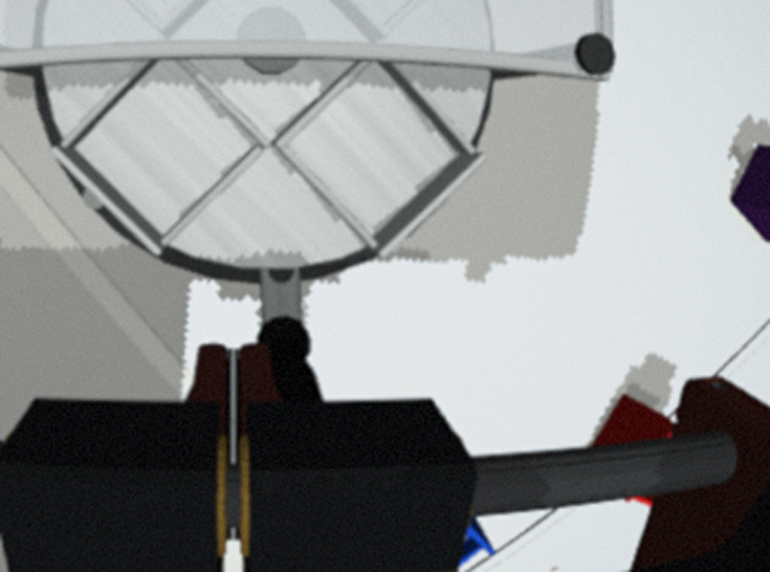

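Force jumped at the stop, and the dial now stands with the pockets at 45° (-0.785). Three more strokes will bring one square.

Emit:
play_rows([
  [0,-0.04,0,0,0,0,-1],
  [0,0,0,0,0,0,-1],
  [0,0.01,0,0,0,0,-1],
  [0,0.016,0,0,0,0,-1],
  [0,0.015,0,0,0,0,-1],
  [0,0,0,0,0,0,-1],
  [0,-0.04,0,0,0,0,-1],
  [0,0,0,0,0,0,-1],
  [0,0.01,0,0,0,0,-1],
  [0,0.015,0,0,0,0,-1],
  [0,0.015,0,0,0,0,-1],
  [0,0,0,0,0,0,-1],
])

```text
clock: 6.95
position: [0.346, -0.2732, 0.0548]
tcp_rot: [0.943, -0.333, -0.001, -0.003]
contact_force: [15.7, 27.0, 2.8]
opening: 0.006
gripper_force: 15.2
```

Emit:
play_rows([
  [0,-0.04,0,0,0,0,-1],
  [0,0,0,0,0,0,-1],
  [0,0.01,0,0,0,0,-1],
  [0,0.015,0,0,0,0,-1],
  [0,0.015,0,0,0,0,-1],
  [0,0,0,0,0,0,-1],
])

```text
clock: 7.55
position: [0.3458, -0.2733, 0.0548]
tcp_rot: [0.943, -0.333, -0.001, -0.003]
contact_force: [18.4, 27.3, 4.3]
opening: 0.003
gripper_force: 16.1
```

Emit:
play_rows([
  [0,-0.04,0,0,0,0,-1],
  [0,-0.01,0,0,0,0,-1],
  [0,0,-0.05,0,0,0,-1],
  [0,0,-0.05,0,0,0,-0.05],
  [0,0,-0.04,0,0,0,-0.05],
  [0,0,0,0,0,0,-0.05],
])

```text
clock: 8.15
position: [0.3806, -0.2391, 0.1998]
tcp_rot: [0.944, -0.331, 0.005, 0.001]
contact_force: [0.2, -0.1, 0.2]
opening: 0.237
gripper_force: 0.0
```

Run:
```python
from h import *
p=wrist();cv2.imwrite('pics/w6.png',cv2.resize(p['image'],(800,600),interpolation=cv2.INTER_CUBIC));print(arm.sense()['opening'])
np.savez('p2.npz',image=p['image'],mtx=p['mtx'],W=p['W'])
w=np.radians(-2.5);go(.5875,-.318,.12,w)
```

```text
0.28756363795324247
turn -0.6307 then shift [0.2115 0.0708 0.0774] tilt 0.34
```

View pics/w6.png

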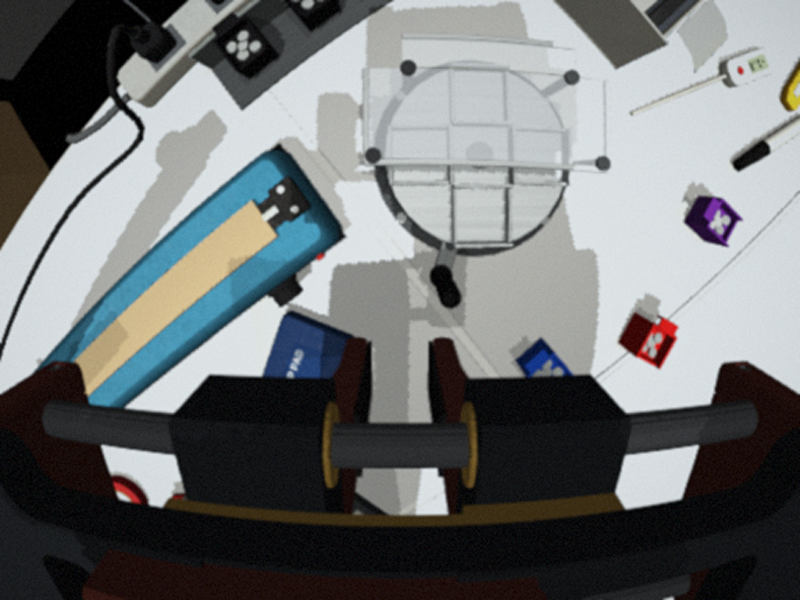

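The pocket now stands squarely at (480,213) in the opening, and the lever is back. On to the leftmost bin with a closer look.

Emit:
play_rows([
  [0,0,0,0,0,-0.1261,-0.05],
  [0,0,0,0,0,-0.1261,-0.05],
  [0,0,0,0,0,-0.1261,-0.05],
  [0,0,0,0,0,-0.1262,-0.05],
  [0,0,0,0,0,-0.1262,-0.05],
  [0.042,0.0024,0.01,0,0,0,-0.05],
  [0.042,0.0024,0.01,0,0,0,-0.05],
  [0.042,0.0024,0.01,0,0,0,-0.05],
  [0.042,0.0024,0.01,0,0,0,-0.05],
  [0.0425,0.0024,0.01,0,0,0,-0.05],
  [0,0,0,0,0,0,-0.05],
  [0,0,0,0,0,0,-0.05],
])

```text
clock: 9.4
position: [0.5869, -0.257, 0.1422]
tcp_rot: [1.0, -0.021, -0.002, -0.001]
contact_force: [-0.8, 0.4, 0.5]
opening: 0.474
gripper_force: 0.0
```

Run:
```python
from h import *
p=dict(np.load('p2.npz'));S=1/1.5625
f,m=model(C,W)
for n,q in {'outer wall mid':f(-.0637,0,.044),'inL':f(-.0637,.0185,.044),'inR':f(-.0637,-.0185,.044)}.items(): print(n,(wproj(p,q)/S).round(1))
o=wray(p,(483*S,243*S),.044);print('outer wall measured',o,'model',f(-.0637,0,.044))
go(.589,-.259,.027,np.radians(-2.5));print(arm.sense()['opening'])
p=wrist()
L=[(np.round(d['location'],3).tolist(),round(d['p'],2),(wproj(p,d['location'])[0]*1.5625).round().tolist()) for d in arm.spot_in(p,'bin_0')];print(L)
print((wproj(p,[[.589,-.259,.048],[.5875,-.318,.048],[.585,-.37,.048]])*1.5625).round())
im=cv2.resize(p['image'],(800,600),interpolation=cv2.INTER_CUBIC);cv2.imwrite('pics/w7.png',im)
np.savez('p3.npz',image=p['image'],mtx=p['mtx'],W=p['W'])
```

```text
outer wall mid [[480.8 244. ]]
inL [[454.6 243.8]]
inR [[506.4 244.4]]
outer wall measured [ 0.36682874 -0.30094842  0.044     ] model [ 0.36722919 -0.29924379  0.044     ]
turn 0.0011 then shift [0.0022 0.0019 0.1152] tilt 0.27
0.4741599640935421
[([0.583, -0.373, 0.037], 0.92, [586.0, 296.0]), ([0.591, -0.257, 0.041], 0.83, [401.0, 293.0]), ([0.589, -0.322, 0.037], 0.77, [508.0, 291.0]), ([0.592, -0.292, 0.004], 0.4, [452.0, 276.0])]
[[404. 299.]
 [505. 298.]
 [587. 298.]]
```

View pics/w7.png

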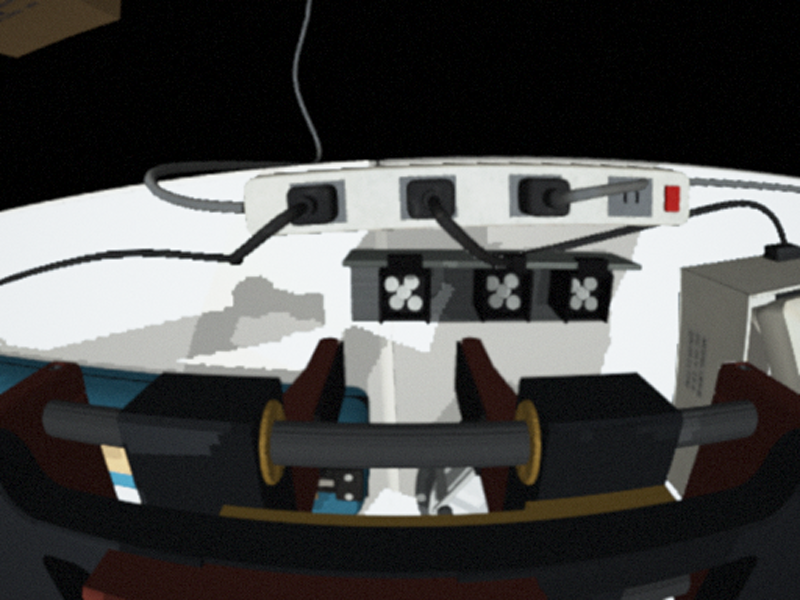

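Run:
```python
from h import *
p=dict(np.load('p3.npz'));S=1/1.5625
for u,v in[(404,292),(504,291),(583,292)]: print(wray(p,(u*S,v*S),.045))
a,b=wray(p,(346*S,262*S),.046),wray(p,(637*S,266*S),.046);print(a,b,np.degrees(np.arctan2((a-b)[1],(a-b)[0]))-90)
```

```text
[ 0.59257579 -0.25922319  0.045     ]
[ 0.59074135 -0.31777774  0.045     ]
[ 0.58812748 -0.3680181   0.045     ]
[ 0.61179764 -0.22705185  0.046     ] [ 0.60360045 -0.40448929  0.046     ] -2.645046639857668
```

Emit:
play_rows([
  [0.004,0.002,0.03,0,0,0,-0.05],
  [0,0,0.035,0,0,0,-0.05],
  [0,0,0.03,0,0,0,-0.05],
  [0,0,0.02,0,0,0,-0.05],
  [0,0,0,0,0,0,-0.05],
  [0,0,0,0,0,0,-1],
  [0,0,0,0,0,0,-1],
  [0,0,0,0,0,0,-1],
  [0,0,0,0,0,0,-1],
], force=30)

```text
clock: 10.4
position: [0.5932, -0.2591, 0.0317]
tcp_rot: [1.0, -0.021, 0.001, 0.001]
contact_force: [-2.0, -1.8, 7.3]
opening: 0.341
gripper_force: 30.0
```

Run:
```python
from h import *
s=arm.sense();print(s['opening']*88,s['gripper_force']);go(.591,-.259,.027,np.radians(-2.5))
```

```text
30.017790207369075 30.002339780330658
turn 0.0014 then shift [-0.0022 -0.      0.0047] tilt 0.11
```

Gripped at 30 mm. I lift straight up and look.

Emit:
play_rows([
  [0,0,-0.02,0,0,0,-1],
  [0,0,-0.03,0,0,0,-1],
  [0,0,-0.04,0,0,0,-1],
  [0,0,-0.04,0,0,0,-1],
  [0,0,0,0,0,0,-1],
  [0,0,0,0,0,0,-1],
])

```text
clock: 11.0
position: [0.5934, -0.2587, 0.1616]
tcp_rot: [1.0, -0.021, 0.001, 0.001]
contact_force: [0.7, -0.2, -0.9]
opening: 0.336
gripper_force: 30.0
```

Run:
```python
from h import *
s=arm.sense();print(s['opening']*88,s['gripper_force'],s['position'])
p=wrist();cv2.imwrite('pics/w8.png',cv2.resize(p['image'][150:300,150:400],(800,480),interpolation=cv2.INTER_CUBIC))
np.savez('p4.npz',image=p['image'],mtx=p['mtx'],W=p['W'])
go(.3834,-.3122,.17,W)
```

```text
29.610534602737182 29.998270869255066 [ 0.5933944  -0.25871802  0.16160055]
turn 0.6318 then shift [-0.1297  0.1726 -0.01  ] tilt 0.01
```

View pics/w8.png

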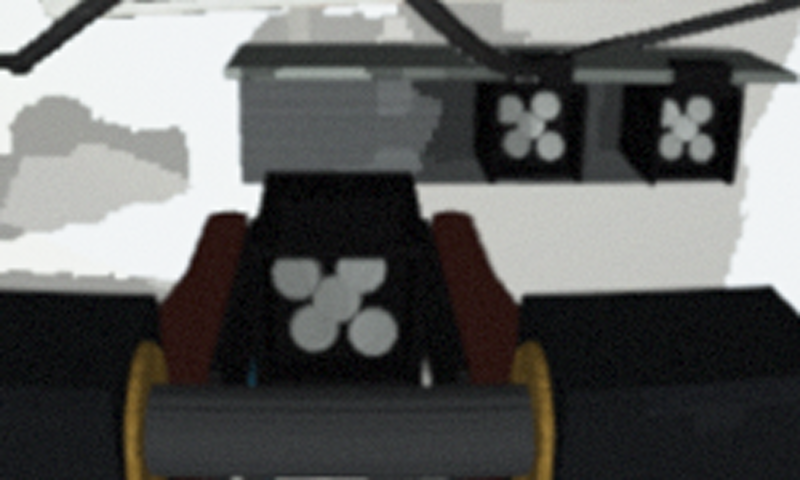

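Run:
```python
from h import *
p=dict(np.load('p4.npz'));s=arm.sense();m=R.from_quat(s['tcp_rot']).as_matrix()
for uv in [(336,297),(262,176),(413,176)]:
  for dz in(.010,.013,.016): print(uv,dz,m.T@(wray(p,(uv[0]/3.2+149.5,uv[1]/3.2+149.5),s['position'][2]+dz)-s['position']))
```

```text
(336, 297) 0.01 [ 0.00080472 -0.00081177 -0.00999986]
(336, 297) 0.013 [ 0.00216231 -0.00080235 -0.01299968]
(336, 297) 0.016 [ 0.0035199  -0.00079293 -0.0159995 ]
(262, 176) 0.01 [ 0.02328689 -0.01336516 -0.0099964 ]
(262, 176) 0.013 [ 0.02420779 -0.0131119  -0.01299628]
(262, 176) 0.016 [ 0.02512869 -0.01285864 -0.01599616]
(413, 176) 0.01 [ 0.02326944  0.01232051 -0.00999728]
(413, 176) 0.013 [ 0.02419068  0.01207486 -0.01299715]
(413, 176) 0.016 [ 0.02511192  0.0118292  -0.01599701]
```

Emit:
play_rows([
  [0,0,-0.002,0,0,0.1264,-1],
  [0,0,-0.002,0,0,0.1264,-1],
  [0,0,-0.002,0,0,0.1264,-1],
  [0,0,-0.002,0,0,0.1263,-1],
  [0,0,-0.002,0,0,0.1263,-1],
  [-0.0262,0.0347,0,0,0,0,-1],
  [-0.0262,0.0347,0,0,0,0,-1],
  [-0.0262,0.0347,0,0,0,0,-1],
  [-0.0262,0.0347,0,0,0,0,-1],
  [-0.0259,0.0346,0,0,0,0,-1],
  [0,0,0,0,0,0,-1],
  [0,0,0,0,0,0,-1],
])

```text
clock: 12.25
position: [0.3813, -0.3123, 0.1691]
tcp_rot: [0.943, -0.332, -0.001, -0.0]
contact_force: [0.2, 1.2, 0.1]
opening: 0.343
gripper_force: 30.0
```

Run:
```python
from h import *
s=arm.sense();print(s['opening']*88,s['gripper_force'])
go(.3821,-.3122,.049,W)
```

```text
30.17669246934294 29.998248517513275
turn -0.0021 then shift [ 0.0005 -0.0006  0.1201] tilt 0.11
```

Lowering to just above the walls, with a look before letting go.

Emit:
play_rows([
  [0,-0.0005,0.03,0,0,0,-1],
  [0,0,0.03,0,0,0,-1],
  [0,0,0.025,0,0,0,-1],
  [0,0,0.015,0,0,0,-1],
  [0,0,0.01,0,0,0,-1],
  [0,0,0.005,0,0,0,-1],
  [0,0,0.003,0,0,0,-1],
  [0,0,0,0,0,0,-1],
])

```text
clock: 13.05
position: [0.3831, -0.312, 0.0521]
tcp_rot: [0.944, -0.331, 0.0, -0.0]
contact_force: [-0.3, 0.7, -0.6]
opening: 0.338
gripper_force: 30.0
```

Emit:
play_rows([
  [0,0,0.002,0,0,0,-1],
  [0,0,0,0,0,0,-1],
])

```text
clock: 13.25
position: [0.3829, -0.3122, 0.0504]
tcp_rot: [0.944, -0.331, 0.0, 0.0]
contact_force: [0.6, 0.6, -0.1]
opening: 0.339
gripper_force: 30.0
```

Run:
```python
from h import *
s=arm.sense();print(s['opening']*88,s['gripper_force'])
go(.3821,-.3122,.049,W)
p=wrist();cv2.imwrite('pics/w9.png',cv2.resize(p['image'][80:290,120:400],(800,600),interpolation=cv2.INTER_CUBIC))
```

```text
29.851038792030057 29.998847544193268
turn -0.0002 then shift [-0.0007  0.0005  0.0014] tilt 0.05
```

View pics/w9.png

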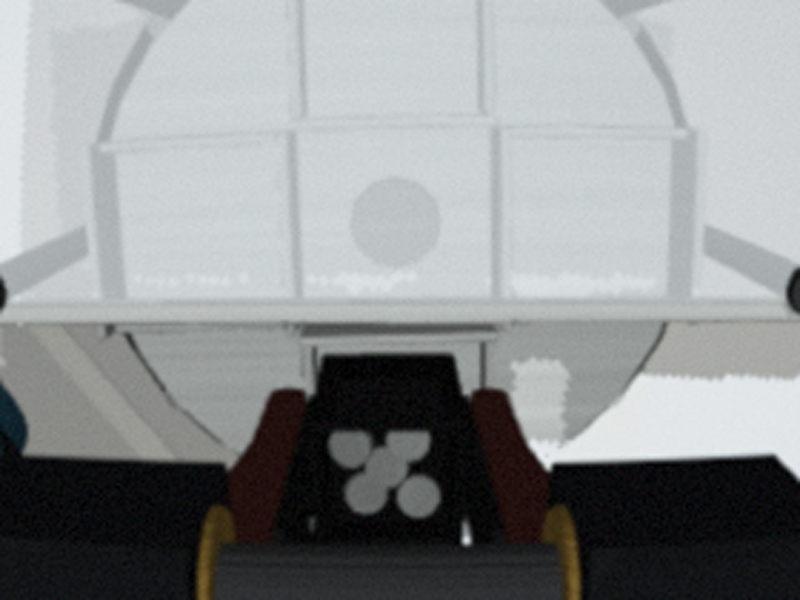

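The bin is centred between the pocket's side walls (x 315–485, bin mid 390). I lower it to the floor and let go.

Emit:
play_rows([
  [0,0,0.0015,0,0,0,-1],
  [0,0,0,0,0,0,-1],
])

```text
clock: 13.5
position: [0.383, -0.3123, 0.0489]
tcp_rot: [0.944, -0.331, 0.0, 0.0]
contact_force: [0.4, -0.8, 0.8]
opening: 0.34
gripper_force: 30.0
```

Emit:
play_rows([
  [0,0,0.0015,0,0,0,-1],
  [0,0,0,0,0,0,-1],
])

```text
clock: 13.7
position: [0.3836, -0.3128, 0.0481]
tcp_rot: [0.944, -0.331, 0.001, 0.0]
contact_force: [1.1, 1.1, 10.4]
opening: 0.34
gripper_force: 30.0
```

Emit:
play_rows([
  [0,0,0.001,0,0,0,-1],
  [0,0,0,0,0,0,-1],
])

```text
clock: 13.9
position: [0.384, -0.3131, 0.0475]
tcp_rot: [0.944, -0.331, 0.002, 0.001]
contact_force: [0.1, 0.5, 13.6]
opening: 0.338
gripper_force: 30.0
```

Emit:
play_rows([
  [0,0,0,0,0,0,-0.1],
  [0,0,0,0,0,0,-0.1],
  [0,0,0,0,0,0,-0.1],
  [0,0,-0.01,0,0,0,-0.1],
  [0,0,-0.03,0,0,0,-0.1],
  [0,0,-0.05,0,0,0,-0.1],
  [-0.025,-0.025,0,0,0,0,-1],
  [-0.025,-0.025,0,0,0,0,-1],
  [0,0,0.0,0,0,0,-1],
  [0,0,0,0,0,0,-1],
])

```text
clock: 14.9
position: [0.3751, -0.2416, 0.1367]
tcp_rot: [0.944, -0.33, 0.0, 0.0]
contact_force: [-1.1, -0.3, 0.3]
opening: 0.124
gripper_force: 0.0
```

Run:
```python
from h import *
go(.376,-.2435,.055,W)
p=wrist();cv2.imwrite('pics/w10.png',cv2.resize(p['image'][60:300,150:450],(750,600),interpolation=cv2.INTER_CUBIC))
```

```text
turn 0.0013 then shift [0.0019 0.0009 0.0817] tilt 0.06
```

View pics/w10.png

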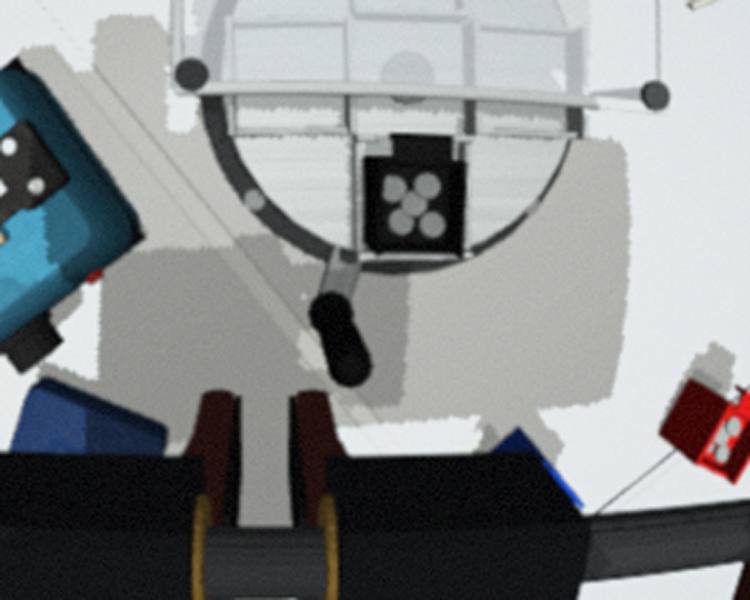

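The bin stands in its pocket at (414,205) on the crop, and the handle is at rest at (345,370). Now six strokes.

Emit:
play_rows([
  [0,0,0.02,0,0,0,-1],
  [0,0,0.02,0,0,0,-1],
  [0.001,0.001,0.02,0,0,0,-1],
  [0,0,0.0217,0,0,0,-1],
  [0,0,0,0,0,0,-1],
  [-0.001,0.012,0,0,0,0,-1],
  [-0.001,0.015,0,0,0,0,-1],
  [0,0.014,0,0,0,0,-1],
  [0,0,0,0,0,0,-1],
])

```text
clock: 15.85
position: [0.347, -0.2729, 0.0549]
tcp_rot: [0.943, -0.333, -0.001, -0.002]
contact_force: [10.9, 17.1, -4.5]
opening: 0.004
gripper_force: 9.8
```

Emit:
play_rows([
  [0,-0.04,0,0,0,0,-1],
  [0,0,0,0,0,0,-1],
  [0,0.012,0,0,0,0,-1],
  [0,0.015,0,0,0,0,-1],
  [0,0.014,0,0,0,0,-1],
  [0,0,0,0,0,0,-1],
])

```text
clock: 16.45
position: [0.3463, -0.2736, 0.0549]
tcp_rot: [0.943, -0.334, -0.0, -0.003]
contact_force: [16.3, 26.3, 5.4]
opening: 0.002
gripper_force: 15.9
```

Emit:
play_rows([
  [0,-0.04,0,0,0,0,-1],
  [0,0,0,0,0,0,-1],
  [0,0.01,0,0,0,0,-1],
  [0,0.015,0,0,0,0,-1],
  [0,0.015,0,0,0,0,-1],
  [0,0,0,0,0,0,-1],
  [0,-0.04,0,0,0,0,-1],
  [0,0,0,0,0,0,-1],
  [0,0.01,0,0,0,0,-1],
  [0,0.015,0,0,0,0,-1],
  [0,0.015,0,0,0,0,-1],
  [0,0,0,0,0,0,-1],
])

```text
clock: 17.65
position: [0.3455, -0.2733, 0.0543]
tcp_rot: [0.943, -0.334, -0.001, -0.003]
contact_force: [19.0, 30.4, 4.5]
opening: -0.0
gripper_force: 18.2
```

Emit:
play_rows([
  [0,-0.04,0,0,0,0,-1],
  [0,0,0,0,0,0,-1],
  [0,0.01,0,0,0,0,-1],
  [0,0.015,0,0,0,0,-1],
  [0,0.015,0,0,0,0,-1],
  [0,0,0,0,0,0,-1],
  [0,-0.04,0,0,0,0,-1],
  [0,0,0,0,0,0,-1],
  [0,0.01,0,0,0,0,-1],
  [0,0.015,0,0,0,0,-1],
  [0,0.015,0,0,0,0,-1],
  [0,0,0,0,0,0,-1],
])

```text
clock: 18.85
position: [0.3454, -0.2734, 0.0541]
tcp_rot: [0.942, -0.334, -0.001, -0.003]
contact_force: [20.6, 31.7, 3.7]
opening: 0.002
gripper_force: 18.7
```

Emit:
play_rows([
  [0,-0.04,0,0,0,0,-1],
  [0,-0.01,0,0,0,0,-1],
  [0,0,-0.05,0,0,0,-1],
  [0,0,-0.05,0,0,0,-0.05],
  [0,0,-0.04,0,0,0,-0.05],
  [0,0,0,0,0,0,-0.05],
])

```text
clock: 19.45
position: [0.3799, -0.2395, 0.1992]
tcp_rot: [0.943, -0.331, 0.005, 0.001]
contact_force: [-0.2, 0.1, -0.5]
opening: 0.232
gripper_force: 0.0
```

```bash
cat >> h.py <<'E'
def dialcheck(p):
    """brightness/edge check: score of rotated pocket-wall template of open side vs angle"""
    f,_=model(C,W);g=cv2.cvtColor(p['image'],cv2.COLOR_BGR2GRAY).astype(np.float32)
    g=cv2.GaussianBlur(g,(0,0),.7);best=[]
    for a in np.radians(np.arange(-45,45,3)):
        tot=0;n=0
        for k in range(4):
            t=a+k*np.pi/2+np.pi
            for sy in(-1,1):
                r=np.linspace(.024,.062,30);pts=[]
                for off in(.0198,.0198-.006,.0198+.006):
                    X=r*np.cos(t)-sy*off*np.sin(t);Y=r*np.sin(t)+sy*off*np.cos(t)
                    pts.append([(x,y) for x,y in zip(X,Y)])
                P=np.array(pts);ok=(P[...,0]<-.015).all(0)
                if not ok.any():continue
                v=[]
                for q in P[:,ok]:
                    u=wproj(p,[f(x,y,.039) for x,y in q]).astype(np.float32)
                    v.append(cv2.remap(g,u[None,:,0].copy(),u[None,:,1].copy(),cv2.INTER_LINEAR).ravel())
                tot+=np.sum(np.abs(2*v[0]-v[1]-v[2]));n+=ok.sum()
        best.append((tot/n,round(np.degrees(a))))
    return sorted(best)[::-1][:4]
def bins(p): return [(np.round(d['location'],3).tolist(),round(d['p'],2)) for d in arm.spot_in(p,'bin_0')]
E
python3 - <<'E'
from h import *
p=wrist();print(dialcheck(p),dialcheck(dict(np.load('p2.npz'))),dialcheck(dict(np.load('p1.npz'))))
print(bins(p),bins(arm.get_image('top')))
f,m=model(C,W);print('pocket ccw of opening',f(0,-.043,.06),'cw',f(0,.043,.06))
cv2.imwrite('pics/w11.png',p['image'])
go(.5907,-.3178,.14,np.radians(-2.6))
E
```

```text
[(np.float64(153.97418619791668), 0), (np.float64(103.23790147569444), -3), (np.float64(61.75261501736111), -6), (np.float64(51.50281032986111), 3)] [(np.float64(143.52421875), 0), (np.float64(79.37782118055556), -3), (np.float64(53.07724066840278), 6), (np.float64(45.325892469618054), -9)] [(np.float64(80.31600341796874), 36), (np.float64(52.37330608603395), 33), (np.float64(36.70533970424107), 42), (np.float64(36.40676805449695), 39)]
[([0.212, -0.374, 0.027], 0.94), ([0.261, -0.284, 0.026], 0.85), ([0.375, -0.36, 0.057], 0.74), ([0.254, -0.476, 0.031], 0.63), ([0.574, -0.317, 0.034], 0.59)] [([0.248, -0.48, 0.027], 0.56), ([0.201, -0.37, 0.024], 0.47), ([0.586, -0.316, 0.034], 0.44)]
pocket ccw of opening [ 0.390163   -0.37259725  0.06      ] cw [ 0.443837   -0.30540275  0.06      ]
turn -0.6301 then shift [0.2174 0.0718 0.0532] tilt 0.13
```

Emit:
play_rows([
  [0,0,0,0,0,-0.126,-0.05],
  [0,0,0,0,0,-0.126,-0.05],
  [0,0,0,0,0,-0.126,-0.05],
  [0,0,0,0,0,-0.126,-0.05],
  [0,0,0,0,0,-0.126,-0.05],
  [0.0362,0.012,0.0089,0,0,0,-0.05],
  [0.0362,0.012,0.0089,0,0,0,-0.05],
  [0.0362,0.012,0.0089,0,0,0,-0.05],
  [0.0362,0.012,0.0089,0,0,0,-0.05],
  [0.0362,0.012,0.0089,0,0,0,-0.05],
  [0.0362,0.012,0.0089,0,0,0,-0.05],
  [0,0,0,0,0,0,-0.05],
  [0,0,0,0,0,0,-0.05],
])

```text
clock: 20.95
position: [0.5906, -0.3169, 0.1379]
tcp_rot: [1.0, -0.022, -0.002, -0.001]
contact_force: [0.2, -0.2, -0.1]
opening: 0.476
gripper_force: 0.0
```

Run:
```python
from h import *
p=wrist();print(bins(p))
for i,d in enumerate(arm.trace(p,'bin_0')):
    v,u=np.nonzero(d['mask']);print(round(d['p'],2),u.min(),u.max(),v.min(),v.max(),len(u))
g=cv2.cvtColor(p['image'],cv2.COLOR_BGR2GRAY)
print('expected',wproj(p,[[.5907,-.3178,.045],[.588,-.368,.045]]).round(1))
# bright content blobs in the bins
for c in [(.5907,-.3178,.045),(.588,-.368,.045)]:
    u,v=wproj(p,c)[0].astype(int);w=g[v-14:v+15,u-14:u+15]
    b=(w>110).astype(np.uint8);b=b[2:-2,2:-2]
    n,l,st,ce=cv2.connectedComponentsWithStats(b)
    print([(st[i][4],(ce[i]+[u-12,v-12]).round(1).tolist()) for i in range(1,n)])
go(.5907,-.3178,.0317,np.radians(-2.6))
cv2.imwrite('pics/w12.png',cv2.resize(p['image'][140:240,200:400],(800,400),interpolation=cv2.INTER_CUBIC))
np.savez('p5.npz',image=p['image'],mtx=p['mtx'],W=p['W'])
```

```text
[([0.588, -0.373, 0.037], 0.76), ([0.59, -0.324, 0.036], 0.71), ([0.46, -0.287, 0.024], 0.4)]
0.81 242 276 169 214 1351
0.68 296 333 171 214 1399
expected [[257.4 194.2]
 [313.1 194.6]]
[(np.int32(342), [258.0, 194.3])]
[(np.int32(197), [313.1, 193.0]), (np.int32(53), [321.1, 201.3])]
turn 0.001 then shift [0.0002 0.001  0.1086] tilt 0.13
```

Emit:
play_rows([
  [0,0.0017,0.025,0,0,0,-0.16],
  [0,0,0.028,0,0,0,-0.16],
  [0,0,0.025,0,0,0,-0.16],
  [0,0,0.02,0,0,0,-0.16],
  [0,0,0.01,0,0,0,-0.16],
  [0,0,0,0,0,0,-0.16],
  [0,0,0,0,0,0,-1],
  [0,0,0,0,0,0,-1],
  [0,0,0,0,0,0,-1],
  [0,0,0,0,0,0,-1],
], force=30)

```text
clock: 22.1
position: [0.5918, -0.3192, 0.0339]
tcp_rot: [1.0, -0.022, -0.0, 0.0]
contact_force: [-6.6, -0.1, 4.7]
opening: 0.342
gripper_force: 32.3
```

Emit:
play_rows([
  [0,0,-0.02,0,0,0,-1],
  [0,0,-0.03,0,0,0,-1],
  [0,0,-0.04,0,0,0,-1],
  [0,0,-0.04,0,0,0,-1],
  [0,0,0,0,0,0,-1],
  [0,0,0,0,0,0,-1],
])

```text
clock: 22.7
position: [0.5934, -0.3193, 0.1648]
tcp_rot: [1.0, -0.022, 0.002, 0.001]
contact_force: [0.1, -0.1, -1.5]
opening: 0.338
gripper_force: 30.0
```

```bash
cat >> h.py <<'E'
def held(p):
    """trace of held bin and its content centre, tool frame x,y (assumed TCP 22 mm over the bin's floor)"""
    s=arm.sense();m=R.from_quat(s['tcp_rot']).as_matrix()
    t=lambda uv,dz:(m.T@(wray(p,uv,s['position'][2]+dz)-s['position'])).round(4)[:2]
    print('open',s['opening']*88,'grip',s['gripper_force'])
    for d in arm.trace(p,'bin_0'):
        v,u=np.nonzero(d['mask'])
        if v.max()>225 and abs(u.mean()-256)<25:
            top=u[v<=v.min()+1];print('mask',round(d['p'],2),u.min(),u.max(),v.min(),v.max(),'lip back',t((top.mean(),v.min()-.5),.016))
    g=cv2.cvtColor(p['image'],cv2.COLOR_BGR2GRAY)[215:262,230:285];b=((g>100)&(g<200)).astype(np.uint8)
    n,l,st,ce=cv2.connectedComponentsWithStats(b)
    for i in range(1,n):
        if st[i][4]>150: print('content',st[i],t(ce[i]+[230,215],.013))
E
python3 - <<'E'
from h import *
p=wrist();held(dict(np.load('p4.npz')|{}) if 0 else p);print(arm.sense()['position'])
cv2.imwrite('pics/w13.png',cv2.resize(p['image'][150:300,150:400],(800,480),interpolation=cv2.INTER_CUBIC))
go(.3821,-.3122,.16,W)
E
```

```text
open 30.069759036051227 grip 29.997145235538483
mask 0.86 228 283 205 271 lip back [ 0.0252 -0.0004]
content [  6  15  34  29 538] [ 0.0027 -0.0022]
[ 0.59173859 -0.31847714  0.16208706]
turn 0.63 then shift [-0.1677  0.1259  0.0021] tilt 0.06
```

Emit:
play_rows([
  [0,0,-0.002,0,0,0.126,-1],
  [0,0,-0.002,0,0,0.126,-1],
  [0,0,-0.002,0,0,0.126,-1],
  [0,0,-0.002,0,0,0.126,-1],
  [0,0,-0.002,0,0,0.126,-1],
  [-0.028,0.021,0,0,0,0,-1],
  [-0.028,0.021,0,0,0,0,-1],
  [-0.028,0.021,0,0,0,0,-1],
  [-0.028,0.021,0,0,0,0,-1],
  [-0.028,0.021,0,0,0,0,-1],
  [-0.0277,0.0209,0,0,0,0,-1],
  [0,0,0,0,0,0,-1],
  [0,0,0,0,0,0,-1],
])

```text
clock: 24.1
position: [0.3821, -0.3125, 0.1722]
tcp_rot: [0.944, -0.331, -0.0, -0.0]
contact_force: [0.8, -0.5, -0.7]
opening: 0.34
gripper_force: 30.0
```

Run:
```python
from h import *
p=wrist();held(p);go(.3824,-.3122,.049,W)
```

```text
open 30.022125604180694 grip 29.997185468673706
content [ 12  16  28  28 347] [-0.     -0.0015]
turn 0.0 then shift [-0.0012  0.0002  0.1236] tilt 0.01
```

Emit:
play_rows([
  [-0.001,0,0.03,0,0,0,-1],
  [0,0,0.03,0,0,0,-1],
  [0,0,0.025,0,0,0,-1],
  [0,0,0.018,0,0,0,-1],
  [0,0,0.01,0,0,0,-1],
  [0,0,0.005,0,0,0,-1],
  [0,0,0.002,0,0,0,-1],
  [0,0,0,0,0,0,-1],
])

```text
clock: 25.0
position: [0.3864, -0.3148, 0.0543]
tcp_rot: [0.944, -0.33, 0.004, 0.001]
contact_force: [4.4, -3.1, 10.6]
opening: 0.335
gripper_force: 30.0
```

Emit:
play_rows([
  [0,0,0.0015,0,0,0,-1],
  [0,0,0,0,0,0,-1],
])

```text
clock: 25.2
position: [0.3866, -0.315, 0.0533]
tcp_rot: [0.944, -0.33, 0.004, 0.002]
contact_force: [4.0, -2.0, 14.8]
opening: 0.341
gripper_force: 30.0
```

Emit:
play_rows([
  [0,0,0.0015,0,0,0,-1],
  [0,0,0,0,0,0,-1],
])

```text
clock: 25.4
position: [0.3869, -0.3152, 0.052]
tcp_rot: [0.944, -0.33, 0.005, 0.002]
contact_force: [4.5, -2.5, 15.6]
opening: 0.343
gripper_force: 30.0
```

Run:
```python
from h import *
go(.3824,-.3122,.049,W)
p=wrist();held(p);cv2.imwrite('pics/w14.png',cv2.resize(p['image'][80:290,120:400],(800,600),interpolation=cv2.INTER_CUBIC))
```

```text
turn 0.0009 then shift [-0.0054  0.0005  0.003 ] tilt 0.58
open 29.887209850073898 grip 30.005545020103455
mask 0.9 226 285 202 271 lip back [ 0.0256 -0.0018]
mask 0.59 157 346 202 242 lip back [ 0.0256 -0.0129]
```

View pics/w14.png

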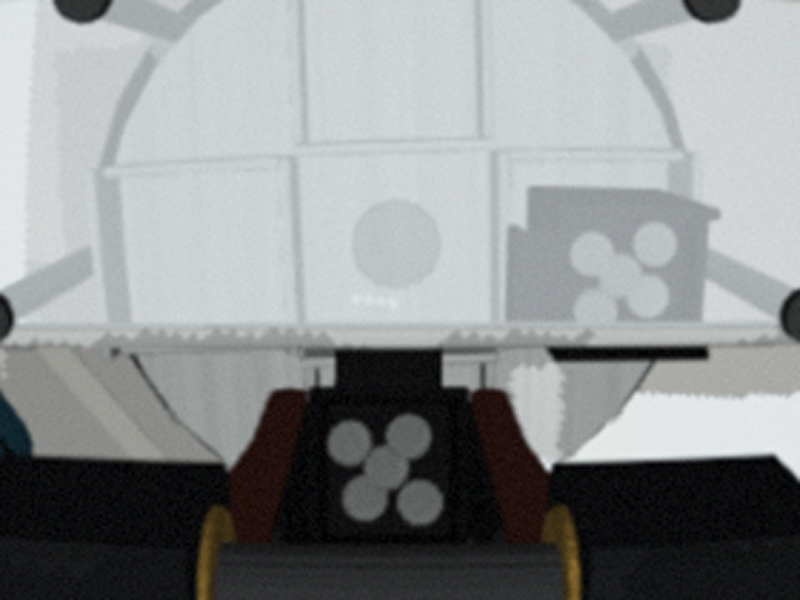

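The bin is about 5 mm too far towards the axis; its lip lies over the inner wall at y≈365. I raise it, re-centre it and lower it again.

Emit:
play_rows([
  [0,0,-0.015,0,0,0,-1],
  [0,0,-0.015,0,0,0,-1],
  [0,0,0,0,0,0,-1],
  [0,0,0,0,0,0,-1],
])

```text
clock: 25.9
position: [0.3826, -0.3121, 0.0797]
tcp_rot: [0.944, -0.33, 0.0, 0.0]
contact_force: [-0.1, 0.0, -0.3]
opening: 0.342
gripper_force: 30.0
```

Run:
```python
from h import *
go(.3821,-.3122,.06,W)
p=wrist();held(p)
for n in('w8','w13'):
    im=cv2.imread(f'pics/{n}.png');print(n,[int(im[y,400].mean()) for y in range(170,330,10)])
im=cv2.resize(p['image'][150:300,150:400],(800,480),interpolation=cv2.INTER_CUBIC);print('now',[int(im[y,400].mean()) for y in range(170,330,10)])
a=cv2.imread('pics/w8.png')[150:400,150:530];b=cv2.imread('pics/w13.png')[150:400,150:530];c=im[150:400,150:530]
cv2.imwrite('pics/cmp.png',cv2.resize(np.hstack([b,c]),(760,250)))
```

```text
turn 0.0006 then shift [-0.0003  0.0004  0.0197] tilt 0.04
open 29.892714532580477 grip 29.99957799911499
mask 0.75 227 284 198 270 lip back [ 0.0282 -0.0015]
w8 [76, 8, 7, 16, 8, 9, 14, 8, 17, 12, 15, 9, 8, 13, 11, 16]
w13 [64, 11, 3, 12, 7, 6, 8, 6, 19, 9, 12, 10, 10, 8, 12, 15]
now [123, 125, 123, 123, 46, 14, 13, 15, 16, 11, 18, 12, 17, 17, 16, 14]
```

View pics/cmp.png

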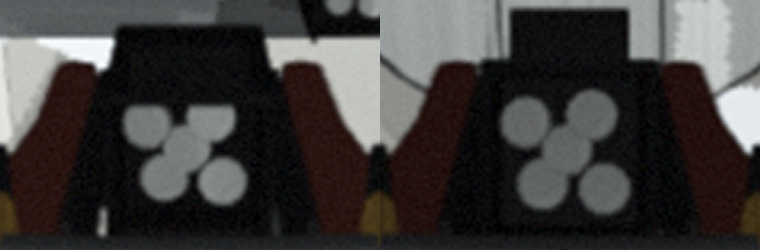

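Run:
```python
from h import *
p=arm.get_image('wrist');T=np.linalg.inv(np.array(p['tool_from_camera']));K=np.array(p['mtx']);print(K[0,0],K[0,2],K[1,2])
def pr(P):
    c=np.array(P).reshape(-1,3)@T[:3,:3].T+T[:3,3];r=np.hypot(c[:,0],c[:,1]);k=np.arctan2(r,c[:,2])/r
    return np.c_[K[0,0]*c[:,0]*k+K[0,2],K[1,1]*c[:,1]*k+K[1,2]]
def feat(dx,h,a,piv=.03):  # bin offset x, TCP height above floor, pitch lip-down a about pad point
    def t(x,y,z):
        X=x;Z=z-piv; return [dx+X*np.cos(a)+Z*np.sin(a),y,-((Z*np.cos(a)-X*np.sin(a))+piv-h)]
    q=pr([t(.024,.009,.038),t(.024,-.009,.038),t(.024,0,.028),t(.016,0,.038),t(.016,.015,0),t(.016,-.015,0),t(.0,0,.033),t(-.016,0,.038)])
    return dict(lipv=q[0,1].round(1),lipw=abs(q[0,0]-q[1,0]).round(1),lipbot=q[2,1].round(1),rim=q[3,1].round(1),facebot=q[4,1].round(1),facew=abs(q[4,0]-q[5,0]).round(1),cont=q[6,1].round(1),back=q[7,1].round(1))
for a in(-15,0,8,15,22):
    for h in(.018,.022,.027): print(a,h,feat(.001,h,np.radians(a)))
```

```text
297.3186396354542 255.55866411116628 190.65727212688716
-15 0.018 {'lipv': np.float64(214.3), 'lipw': np.float64(37.0), 'lipbot': np.float64(203.4), 'rim': np.float64(227.5), 'facebot': np.float64(190.2), 'facew': np.float64(49.1), 'cont': np.float64(245.5), 'back': np.float64(272.5)}
-15 0.022 {'lipv': np.float64(211.7), 'lipw': np.float64(36.0), 'lipbot': np.float64(201.2), 'rim': np.float64(224.6), 'facebot': np.float64(188.6), 'facew': np.float64(48.1), 'cont': np.float64(242.4), 'back': np.float64(269.0)}
-15 0.027 {'lipv': np.float64(208.6), 'lipw': np.float64(34.9), 'lipbot': np.float64(198.6), 'rim': np.float64(221.3), 'facebot': np.float64(186.7), 'facew': np.float64(46.8), 'cont': np.float64(238.8), 'back': np.float64(264.9)}
0 0.018 {'lipv': np.float64(205.0), 'lipw': np.float64(35.8), 'lipbot': np.float64(199.5), 'rim': np.float64(220.0), 'facebot': np.float64(199.2), 'facew': np.float64(47.3), 'cont': np.float64(244.3), 'back': np.float64(274.1)}
0 0.022 {'lipv': np.float64(202.7), 'lipw': np.float64(34.9), 'lipbot': np.float64(197.4), 'rim': np.float64(217.3), 'facebot'
[... 1687 characters left out ...]
oat64(265.5)}
22 0.018 {'lipv': np.float64(197.4), 'lipw': np.float64(33.8), 'lipbot': np.float64(199.3), 'rim': np.float64(212.4), 'facebot': np.float64(215.7), 'facew': np.float64(45.6), 'cont': np.float64(242.2), 'back': np.float64(272.6)}
22 0.022 {'lipv': np.float64(195.4), 'lipw': np.float64(33.0), 'lipbot': np.float64(197.4), 'rim': np.float64(210.1), 'facebot': np.float64(213.7), 'facew': np.float64(44.7), 'cont': np.float64(239.3), 'back': np.float64(268.9)}
22 0.027 {'lipv': np.float64(193.0), 'lipw': np.float64(32.0), 'lipbot': np.float64(195.1), 'rim': np.float64(207.3), 'facebot': np.float64(211.3), 'facew': np.float64(43.7), 'cont': np.float64(235.7), 'back': np.float64(264.5)}
```

The silhouette indicates the bin has pitched about 20° in the grip, lip down. I set it on the free bench strip between the table and the rack, let it stand upright and grip it afresh.

Run:
```python
from h import *
go(.527,-.345,.16,np.radians(-2.6))
```

```text
turn -0.6284 then shift [ 0.1467  0.0268 -0.0809] tilt 0.07
```

Emit:
play_rows([
  [0,0,-0.03,0,0,0,-1],
  [0,0,-0.03,0,0,0,-1],
  [0,0,-0.025,0,0,0,-1],
  [0,0,0,0,0,-0.126,-1],
  [0,0,0,0,0,-0.126,-1],
  [0,0,0,0,0,-0.126,-1],
  [0,0,0,0,0,-0.126,-1],
  [0,0,0,0,0,-0.125,-1],
  [0,0,0,0,0,0,-1],
])

```text
clock: 26.95
position: [0.3815, -0.3117, 0.1643]
tcp_rot: [1.0, -0.022, -0.0, -0.0]
contact_force: [0.6, -0.2, -1.1]
opening: 0.341
gripper_force: 30.0
```

Run:
```python
from h import *
go(.527,-.345,.16,np.radians(-2.6))
```

```text
turn 0.0013 then shift [0.1468 0.0267 0.0043] tilt 0.07
```

Emit:
play_rows([
  [0.0378,0.0142,0,0,0,0,-1],
  [0.0378,0.0142,0,0,0,0,-1],
  [0.0378,0.0142,0,0,0,0,-1],
  [0.0378,0.0142,0,0,0,0,-1],
  [0,0,0.02,0,0,0,-1],
  [0,0,0.025,0,0,0,-1],
  [0,0,0.025,0,0,0,-1],
  [0,0,0.025,0,0,0,-1],
  [0,0,0.02,0,0,0,-1],
  [0,0,0.015,0,0,0,-1],
  [0,0,0,0,0,0,-1],
])

```text
clock: 28.05
position: [0.5288, -0.3745, 0.0323]
tcp_rot: [1.0, -0.024, -0.002, -0.001]
contact_force: [-0.6, 0.1, -0.2]
opening: 0.343
gripper_force: 30.0
```

Emit:
play_rows([
  [0,0,0.005,0,0,0,-1],
  [0,0,0,0,0,0,-1],
])

```text
clock: 28.25
position: [0.5306, -0.3757, 0.0303]
tcp_rot: [1.0, -0.023, 0.0, 0.0]
contact_force: [0.3, 0.4, -0.7]
opening: 0.339
gripper_force: 30.0
```

Emit:
play_rows([
  [0,0,0.004,0,0,0,-1],
  [0,0,0,0,0,0,-1],
])

```text
clock: 28.45
position: [0.5304, -0.3756, 0.0263]
tcp_rot: [1.0, -0.023, 0.0, 0.0]
contact_force: [-0.4, -0.3, 0.6]
opening: 0.341
gripper_force: 30.0
```

Emit:
play_rows([
  [0,0,0.002,0,0,0,-1],
  [0,0,0,0,0,0,-1],
])

```text
clock: 28.65
position: [0.5302, -0.3755, 0.024]
tcp_rot: [1.0, -0.023, 0.0, 0.0]
contact_force: [0.4, -0.6, -0.1]
opening: 0.34
gripper_force: 30.0
```

Emit:
play_rows([
  [0,0,0.0015,0,0,0,-1],
  [0,0,0,0,0,0,-1],
])

```text
clock: 28.85
position: [0.5302, -0.3755, 0.0224]
tcp_rot: [1.0, -0.023, -0.0, -0.0]
contact_force: [-0.2, 0.2, -0.8]
opening: 0.342
gripper_force: 30.0
```

Emit:
play_rows([
  [0,0,0.0015,0,0,0,-1],
  [0,0,0,0,0,0,-1],
])

```text
clock: 29.05
position: [0.5302, -0.3755, 0.0208]
tcp_rot: [1.0, -0.023, -0.0, -0.0]
contact_force: [0.2, -0.2, -0.6]
opening: 0.334
gripper_force: 30.0
```

Emit:
play_rows([
  [0,0,0.0015,0,0,0,-1],
  [0,0,0,0,0,0,-1],
])

```text
clock: 29.25
position: [0.5304, -0.3756, 0.0199]
tcp_rot: [1.0, -0.023, 0.0, 0.0]
contact_force: [-1.4, 0.9, 4.4]
opening: 0.34
gripper_force: 30.0
```

Emit:
play_rows([
  [0,0,0.0015,0,0,0,-1],
  [0,0,0,0,0,0,-1],
])

```text
clock: 29.45
position: [0.5305, -0.3757, 0.0197]
tcp_rot: [1.0, -0.023, 0.0, 0.0]
contact_force: [-3.7, 2.5, 13.9]
opening: 0.338
gripper_force: 30.0
```

Emit:
play_rows([
  [0,0,-0.0015,0,0,0,-1],
  [0,0,0,0,0,0,-0.1],
  [0,0,0,0,0,0,-0.1],
  [0,0,0,0,0,0,-0.1],
  [0,0,-0.03,0,0,0,-0.1],
  [0,0,-0.045,0,0,0,-0.1],
  [0,0,-0.045,0,0,0,-0.1],
  [0,0,0,0,0,0,-0.1],
  [0,0,0,0,0,0,-0.1],
])

```text
clock: 30.35
position: [0.5308, -0.3759, 0.1406]
tcp_rot: [1.0, -0.023, 0.001, 0.001]
contact_force: [-0.2, 0.1, -1.0]
opening: 0.446
gripper_force: 0.0
```

Run:
```python
from h import *
s=arm.sense();print(s['position'],s['opening']*88)
p=wrist();print(bins(p))
for d in arm.trace(p,'bin_0'):
    v,u=np.nonzero(d['mask']);print(round(d['p'],2),u.min(),u.max(),v.min(),v.max(),len(u))
    for r in range(v.min(),v.max()+1,3): print(r,u[v==r].min(),u[v==r].max(),end='; ')
    print()
g=cv2.cvtColor(p['image'],cv2.COLOR_BGR2GRAY)
u,v=wproj(p,[.529,-.3757,.035])[0].astype(int);print(u,v)
w=g[v-22:v+22,u-22:u+22];n,l,st,ce=cv2.connectedComponentsWithStats((w>75).astype(np.uint8))
print([(st[i].tolist(),wray(p,ce[i]+[u-22,v-22],.034).round(4)) for i in range(1,n) if st[i][4]>30])
# model overlay numbers for upright bin
def box(x,y,a):
    c=np.array([np.cos(a),np.sin(a)]);t=np.array([-c[1],c[0]])
    return wproj(p,[np.r_[np.array([x,y])+c*i+t*j,z] for i,j,z in[(.024,.009,.038),(.024,-.009,.038),(.016,.015,.038),(.016,-.015,.038),(-.016,.015,.038),(-.016,-.015,.038),(-.016,0,0)]]).round(1).tolist()
print(box(.529,-.3757,np.radians(-2.6)))
np.savez('p6.npz',image=p['image'],mtx=p['mtx'],W=p['W'])
```

```text
[ 0.53082502 -0.37593648  0.14060226] 39.24309162030084
[([0.523, -0.38, 0.028], 0.97), ([0.586, -0.376, 0.037], 0.84), ([0.469, -0.378, 0.024], 0.43), ([0.443, -0.368, 0.076], 0.32)]
0.63 239 271 177 217 1251
177 246 255; 180 242 268; 183 241 270; 186 240 270; 189 239 271; 192 239 271; 195 239 271; 198 239 271; 201 239 271; 204 240 271; 207 240 271; 210 240 270; 213 240 270; 216 241 269; 
255 193
[([0, 0, 44, 44, 818], array([ 0.5349, -0.3738,  0.034 ])), ([10, 19, 23, 22, 308], array([ 0.5218, -0.3743,  0.034 ]))]
[[245.9, 168.6], [265.8, 168.6], [239.4, 177.3], [272.3, 177.3], [239.9, 210.6], [271.8, 210.6], [255.8, 199.4]]
```

Run:
```python
from h import *
go(.522,-.3752,.021,np.radians(-2.6))
```

```text
turn 0.0003 then shift [-0.0073  0.0007  0.1167] tilt 0.17
```

Emit:
play_rows([
  [-0.0075,0.0005,0.02,0,0,0,-0.1],
  [0,0,0.025,0,0,0,-0.1],
  [0,0,0.025,0,0,0,-0.1],
  [0,0,0.02,0,0,0,-0.1],
  [0,0,0.014,0,0,0,-0.1],
  [0,0,0.01,0,0,0,-0.1],
  [0,0,0,0,0,0,-0.1],
  [0,0,0,0,0,0,-0.1],
])

```text
clock: 31.3
position: [0.5229, -0.3758, 0.0256]
tcp_rot: [1.0, -0.023, 0.0, 0.0]
contact_force: [-0.5, 0.3, 0.4]
opening: 0.451
gripper_force: 0.0
```

Run:
```python
from h import *
go(.522,-.3752,.021,np.radians(-2.6))
p=wrist();held(p)
```

```text
turn 0.0003 then shift [-0.001  -0.0006  0.0046] tilt 0.01
open 39.2993271402727 grip 0.0
mask 0.93 227 282 204 271 lip back [ 0.0251 -0.0027]
content [ 50   0   5  47 152] [0.004  0.0142]
content [  5  14  34  29 540] [ 0.0031 -0.0033]
```

Emit:
play_rows([
  [0,0,0.0045,0,0,0,-0.1],
  [0,0,0,0,0,0,-0.1],
  [0,0,0,0,0,0,-1],
  [0,0,0,0,0,0,-1],
  [0,0,0,0,0,0,-1],
  [0,0,0,0,0,0,-1],
  [0,0,-0.03,0,0,0,-1],
  [0,0,-0.04,0,0,0,-1],
  [0,0,-0.04,0,0,0,-1],
  [0,0,-0.03,0,0,0,-1],
  [0,0,0,0,0,0,-1],
  [0,0,0,0,0,0,-1],
], force=40)

```text
clock: 32.6
position: [0.5227, -0.3757, 0.1612]
tcp_rot: [1.0, -0.023, 0.0, 0.0]
contact_force: [0.2, 0.2, -1.1]
opening: 0.341
gripper_force: 40.0
```

Run:
```python
from h import *
p=wrist();held(p);go(.3821,-.3122,.165,W)
```

```text
open 29.92836862504481 grip 39.99971866607666
mask 0.94 227 283 206 270 lip back [ 0.0244 -0.0006]
content [  6  17  34  30 559] [ 0.0014 -0.0023]
content [ 29  34  15  13 153] [-0.0061  0.0057]
turn 0.6289 then shift [-0.1483  0.0381 -0.0057] tilt 0.16
```

Emit:
play_rows([
  [0,0,-0.002,0,0,0.1258,-1],
  [0,0,-0.002,0,0,0.1258,-1],
  [0,0,-0.002,0,0,0.1258,-1],
  [0,0,0,0,0,0.1258,-1],
  [0,0,0,0,0,0.1257,-1],
  [-0.03,0.0077,0,0,0,0,-1],
  [-0.03,0.0077,0,0,0,0,-1],
  [-0.03,0.0077,0,0,0,0,-1],
  [-0.03,0.0077,0,0,0,0,-1],
  [-0.028,0.0075,0,0,0,0,-1],
  [0,0,0,0,0,0,-1],
  [0,0,0,0,0,0,-1],
  [0,0,0.03,0,0,0,-1],
  [0,0,0.025,0,0,0,-1],
  [0,0,0.02,0,0,0,-1],
  [0,0,0.01,0,0,0,-1],
  [0,0,0,0,0,0,-1],
])

```text
clock: 34.4
position: [0.3831, -0.3129, 0.0803]
tcp_rot: [0.944, -0.331, -0.001, -0.001]
contact_force: [-0.5, 0.6, 0.0]
opening: 0.339
gripper_force: 40.0
```

Run:
```python
from h import *
p=wrist();held(p);go(.3825,-.3125,.047,W)
```

```text
open 29.868829195246455 grip 39.999698996543884
mask 0.67 228 283 206 270 lip back [ 0.0233 -0.0008]
content [ 12  17  28  29 372] [-0.0005 -0.0019]
turn 0.0002 then shift [-0.0017 -0.      0.0351] tilt 0.01
```

Emit:
play_rows([
  [-0.001,0,0.01,0,0,0,-1],
  [0,0,0.01,0,0,0,-1],
  [0,0,0.006,0,0,0,-1],
  [0,0,0,0,0,0,-1],
  [0,0,0.004,0,0,0,-1],
  [0,0,0.0,0,0,0,-1],
])

```text
clock: 35.1
position: [0.383, -0.3131, 0.0519]
tcp_rot: [0.944, -0.331, 0.001, 0.0]
contact_force: [3.8, -3.6, -2.9]
opening: 0.34
gripper_force: 40.0
```

Emit:
play_rows([
  [0,0,0.002,0,0,0,-1],
  [0,0,0,0,0,0,-1],
])

```text
clock: 35.3
position: [0.3831, -0.3132, 0.0502]
tcp_rot: [0.944, -0.331, 0.001, 0.0]
contact_force: [5.4, -3.4, -0.6]
opening: 0.335
gripper_force: 40.0
```

Emit:
play_rows([
  [0,0,0.0015,0,0,0,-1],
  [0,0,0,0,0,0,-1],
])

```text
clock: 35.5
position: [0.3831, -0.3132, 0.0487]
tcp_rot: [0.944, -0.331, 0.001, 0.0]
contact_force: [4.6, -2.8, 1.4]
opening: 0.338
gripper_force: 40.0
```

The force points inwards, so the bin rubs the outer wall. I shift 2 mm inwards and settle it.

Emit:
play_rows([
  [0.002,0,0,0,0,0,-1],
  [0,0,0.001,0,0,0,-1],
  [0,0,0,0,0,0,-1],
])

```text
clock: 35.8
position: [0.3833, -0.3133, 0.0471]
tcp_rot: [0.944, -0.331, -0.001, -0.0]
contact_force: [1.2, -0.8, -0.6]
opening: 0.335
gripper_force: 40.0
```

Emit:
play_rows([
  [0,0,0.0015,0,0,0,-1],
  [0,0,0,0,0,0,-1],
])

```text
clock: 36.0
position: [0.3833, -0.3134, 0.0469]
tcp_rot: [0.944, -0.331, -0.001, -0.0]
contact_force: [-3.0, 3.1, 18.4]
opening: 0.339
gripper_force: 40.0
```

Emit:
play_rows([
  [0,0,0,0,0,0,-0.1],
  [0,0,0,0,0,0,-0.1],
  [0,0,0,0,0,0,-0.1],
  [0,0,-0.01,0,0,0,-0.1],
  [0,0,-0.03,0,0,0,-0.1],
  [0,0,-0.05,0,0,0,-0.1],
  [-0.025,-0.025,0,0,0,0,-1],
  [-0.025,-0.025,0,0,0,0,-1],
  [0,0,0.0,0,0,0,-1],
  [0,0,0,0,0,0,-1],
  [0,0,0,0,0,0,-1],
])

```text
clock: 37.1
position: [0.3767, -0.2444, 0.1363]
tcp_rot: [0.944, -0.331, 0.0, 0.0]
contact_force: [-0.0, -0.6, 0.6]
opening: 0.034
gripper_force: 0.0
```

Run:
```python
from h import *
go(.376,-.2435,.055,W);s=arm.sense();print(s['opening'])
p=wrist();f,m=model(C,W);L=[]
for d in arm.trace(p,'bin_0'):
    v,u=np.nonzero(d['mask']);print(round(d['p'],2),u.min(),u.max(),v.min(),v.max(),len(u))
for x in(-.043,):
    print('model',wproj(p,[f(x+i,j,.064) for i,j in((.024,0),(.016,.015),(.016,-.015),(-.016,.015),(-.016,-.015))]).round(0).tolist(),wproj(p,[f(x-.016,0,.026)]).round())
```

```text
turn -0.0 then shift [-0.0011 -0.0002  0.0813] tilt 0.06
0.033623192314023415
0.94 295 335 118 167 1768
0.78 351 379 234 265 355
0.77 342 386 104 115 392
0.77 462 503 127 164 1055
0.66 413 456 214 255 1213
model [[319.0, 114.0], [300.0, 123.0], [337.0, 124.0], [299.0, 163.0], [335.0, 163.0]] [[309. 157.]]
```

Emit:
play_rows([
  [0,0,0.02,0,0,0,-1],
  [0,0,0.02,0,0,0,-1],
  [-0.001,0,0.02,0,0,0,-1],
  [0,0,0.0213,0,0,0,-1],
  [0,0,0,0,0,0,-1],
  [-0.001,0.012,0,0,0,0,-1],
  [-0.001,0.015,0,0,0,0,-1],
  [0,0.015,0,0,0,0,-1],
  [0,0,0,0,0,0,-1],
])

```text
clock: 38.1
position: [0.3468, -0.2731, 0.0551]
tcp_rot: [0.943, -0.333, -0.001, -0.002]
contact_force: [12.2, 21.1, -4.2]
opening: 0.006
gripper_force: 11.3
```

Emit:
play_rows([
  [0,-0.04,0,0,0,0,-1],
  [0,0,0,0,0,0,-1],
  [0,0.011,0,0,0,0,-1],
  [0,0.015,0,0,0,0,-1],
  [0,0.0145,0,0,0,0,-1],
  [0,0,0,0,0,0,-1],
])

```text
clock: 38.7
position: [0.3463, -0.2736, 0.0552]
tcp_rot: [0.943, -0.334, -0.0, -0.003]
contact_force: [17.5, 27.3, 4.4]
opening: 0.008
gripper_force: 16.0
```

Emit:
play_rows([
  [0,-0.04,0,0,0,0,-1],
  [0,0,0,0,0,0,-1],
  [0,0.01,0,0,0,0,-1],
  [0,0.015,0,0,0,0,-1],
  [0,0.015,0,0,0,0,-1],
  [0,0,0,0,0,0,-1],
  [0,-0.04,0,0,0,0,-1],
  [0,0,0,0,0,0,-1],
  [0,0.01,0,0,0,0,-1],
  [0,0.015,0,0,0,0,-1],
  [0,0.015,0,0,0,0,-1],
  [0,0,0,0,0,0,-1],
])

```text
clock: 39.9
position: [0.3456, -0.2735, 0.0546]
tcp_rot: [0.943, -0.334, -0.001, -0.003]
contact_force: [19.9, 30.3, 4.1]
opening: 0.005
gripper_force: 18.3
```

Emit:
play_rows([
  [0,-0.04,0,0,0,0,-1],
  [0,0,0,0,0,0,-1],
  [0,0.01,0,0,0,0,-1],
  [0,0.015,0,0,0,0,-1],
  [0,0.015,0,0,0,0,-1],
  [0,0,0,0,0,0,-1],
  [0,-0.04,0,0,0,0,-1],
  [0,0,0,0,0,0,-1],
  [0,0.01,0,0,0,0,-1],
  [0,0.015,0,0,0,0,-1],
  [0,0.015,0,0,0,0,-1],
  [0,0,0,0,0,0,-1],
])

```text
clock: 41.1
position: [0.3454, -0.2735, 0.0544]
tcp_rot: [0.942, -0.334, -0.001, -0.003]
contact_force: [21.1, 32.8, 3.9]
opening: 0.008
gripper_force: 18.9
```

Emit:
play_rows([
  [0,-0.04,0,0,0,0,-1],
  [0,-0.01,0,0,0,0,-1],
  [0,0,-0.05,0,0,0,-1],
  [0,0,-0.05,0,0,0,-0.1],
  [0,0,-0.04,0,0,0,-0.1],
  [0,0,0,0,0,0,-0.1],
])

```text
clock: 41.7
position: [0.3798, -0.2396, 0.1994]
tcp_rot: [0.944, -0.331, 0.005, 0.001]
contact_force: [0.5, -1.0, -0.0]
opening: 0.242
gripper_force: 0.0
```

Run:
```python
from h import *
p=wrist();print(dialcheck(p));print(bins(p),bins(arm.get_image('top')))
go(.588,-.369,.14,np.radians(-2.6))
```

```text
[(np.float64(143.00123697916666), 0), (np.float64(96.46569010416667), -3), (np.float64(56.695567491319444), -6), (np.float64(47.98216145833333), 6)]
[([0.255, -0.48, 0.029], 0.79), ([0.378, -0.368, 0.053], 0.65), ([0.26, -0.286, 0.027], 0.58)] []
turn -0.6299 then shift [0.217  0.123  0.0535] tilt 0.13
```

Dial at 0 again. Now the third bin.

Emit:
play_rows([
  [0,0,0,0,0,-0.126,-0.1],
  [0,0,0,0,0,-0.126,-0.1],
  [0,0,0,0,0,-0.126,-0.1],
  [0,0,0,0,0,-0.126,-0.1],
  [0,0,0,0,0,-0.126,-0.1],
  [0.0361,0.0205,0.0089,0,0,0,-0.1],
  [0.0361,0.0205,0.0089,0,0,0,-0.1],
  [0.0361,0.0205,0.0089,0,0,0,-0.1],
  [0.0361,0.0205,0.0089,0,0,0,-0.1],
  [0.0361,0.0205,0.0089,0,0,0,-0.1],
  [0.0361,0.0205,0.0089,0,0,0,-0.1],
  [0,0,0,0,0,0,-0.1],
  [0,0,0,0,0,0,-0.1],
])

```text
clock: 43.2
position: [0.5878, -0.368, 0.1378]
tcp_rot: [1.0, -0.022, -0.002, -0.001]
contact_force: [0.1, 0.3, -0.9]
opening: 0.448
gripper_force: 0.0
```

Run:
```python
from h import *
p=wrist();print(bins(p),arm.sense()['opening']*88)
for d in arm.trace(p,'bin_0'):
    v,u=np.nonzero(d['mask']);print(round(d['p'],2),u.min(),u.max(),v.min(),v.max(),len(u))
g=cv2.cvtColor(p['image'],cv2.COLOR_BGR2GRAY);u,v=wproj(p,[.588,-.369,.045])[0].astype(int);print(u,v)
w=g[v-13:v+14,u-13:u+14];n,l,st,ce=cv2.connectedComponentsWithStats((w>110).astype(np.uint8))
print([(st[i].tolist(),wray(p,ce[i]+[u-13,v-13],.045).round(4)) for i in range(1,n) if st[i][4]>30])
go(.589,-.3695,.031,np.radians(-2.6))
cv2.imwrite('pics/w15.png',p['image'])
```

```text
[([0.584, -0.375, 0.037], 0.74), ([0.463, -0.373, 0.047], 0.53)] 39.84778397650047
0.82 243 277 170 214 1411
0.71 254 282 300 317 139
257 194
[([4, 3, 21, 21, 235], array([ 0.5894, -0.3689,  0.045 ])), ([19, 16, 8, 9, 57], array([ 0.5812, -0.3767,  0.045 ]))]
turn 0.0012 then shift [0.0013 0.0018 0.1095] tilt 0.13
```

Emit:
play_rows([
  [0.001,0.0033,0.025,0,0,0,-0.1],
  [0,0,0.025,0,0,0,-0.1],
  [0,0,0.025,0,0,0,-0.1],
  [0,0,0.02,0,0,0,-0.1],
  [0,0,0.012,0,0,0,-0.1],
  [0,0,0,0,0,0,-0.1],
  [0,0,0,0,0,0,-0.1],
], force=40)

```text
clock: 44.05
position: [0.5895, -0.3713, 0.0347]
tcp_rot: [1.0, -0.022, -0.001, -0.0]
contact_force: [-3.3, -0.2, -1.7]
opening: 0.449
gripper_force: 1.7
```

Run:
```python
from h import *
p=wrist();held(p);go(.589,-.371,.031,np.radians(-2.6))
```

```text
open 39.48832238135199 grip 1.7960453499108553
mask 0.91 229 284 206 271 lip back [ 0.0242 -0.0008]
content [  7  17  37  29 697] [ 0.0005 -0.0005]
turn 0.0014 then shift [-0.0005 -0.0003  0.0039] tilt 0.08
```

Emit:
play_rows([
  [0,0,0.003,0,0,0,-0.1],
  [0,0,0,0,0,0,-1],
  [0,0,0,0,0,0,-1],
  [0,0,0,0,0,0,-1],
  [0,0,0,0,0,0,-1],
  [0,0,-0.01,0,0,0,-1],
  [0,0,-0.02,0,0,0,-1],
  [0,0,-0.03,0,0,0,-1],
  [0,0,-0.04,0,0,0,-1],
  [0,0,-0.03,0,0,0,-1],
  [0,0,0,0,0,0,-1],
  [0,0,0,0,0,0,-1],
], force=40)

```text
clock: 45.35
position: [0.5912, -0.372, 0.1632]
tcp_rot: [1.0, -0.022, 0.002, 0.001]
contact_force: [-0.6, -0.0, -2.0]
opening: 0.338
gripper_force: 40.0
```

Run:
```python
from h import *
p=wrist();held(p);go(.3837,-.3132,.165,W)
```

```text
open 29.458983700859807 grip 39.99959170818329
mask 0.91 228 283 204 270 lip back [ 0.0256 -0.0005]
content [  6  19  37  28 654] [-0.0006 -0.0005]
turn 0.6301 then shift [-0.1972  0.0834 -0.0045] tilt 0.07
```

Emit:
play_rows([
  [0,0,-0.002,0,0,0.126,-1],
  [0,0,-0.002,0,0,0.126,-1],
  [0,0,0,0,0,0.126,-1],
  [0,0,0,0,0,0.126,-1],
  [0,0,0,0,0,0.126,-1],
  [-0.0329,0.0139,0,0,0,0,-1],
  [-0.0329,0.0139,0,0,0,0,-1],
  [-0.0329,0.0139,0,0,0,0,-1],
  [-0.0329,0.0139,0,0,0,0,-1],
  [-0.0329,0.0139,0,0,0,0,-1],
  [-0.0327,0.0139,0,0,0,0,-1],
  [0,0,0,0,0,0,-1],
  [0,0,0,0,0,0,-1],
  [0,0,0.03,0,0,0,-1],
  [0,0,0.025,0,0,0,-1],
  [0,0,0.02,0,0,0,-1],
  [0,0,0.01,0,0,0,-1],
  [0,0,0,0,0,0,-1],
])

```text
clock: 47.25
position: [0.3843, -0.3134, 0.0787]
tcp_rot: [0.944, -0.33, -0.001, -0.0]
contact_force: [0.5, -0.1, -0.0]
opening: 0.338
gripper_force: 40.0
```

Run:
```python
from h import *
p=wrist();held(p);go(.3837,-.3132,.048,W);print(dialcheck(p)[:2])
```

```text
open 29.836776960154555 grip 39.99980807304382
mask 0.62 227 284 204 271 lip back [ 0.0244 -0.0037]
content [ 12  19  28  27 355] [-0.0009 -0.0022]
turn 0.0003 then shift [-0.0014  0.0001  0.0324] tilt 0.01
[(np.float64(85.83243815104167), -42), (np.float64(85.52537318638393), -45)]
```

Emit:
play_rows([
  [-0.0005,0,0.01,0,0,0,-1],
  [0,0,0.009,0,0,0,-1],
  [0,0,0.005,0,0,0,-1],
  [0,0,0,0,0,0,-1],
  [0,0,0.002,0,0,0,-1],
  [0,0,0.0,0,0,0,-1],
])

```text
clock: 47.95
position: [0.3838, -0.3134, 0.0543]
tcp_rot: [0.944, -0.331, -0.0, -0.0]
contact_force: [0.5, 0.1, -0.9]
opening: 0.336
gripper_force: 40.0
```

Emit:
play_rows([
  [0,0,0.002,0,0,0,-1],
  [0,0,0,0,0,0,-1],
])

```text
clock: 48.15
position: [0.3837, -0.3134, 0.0522]
tcp_rot: [0.944, -0.331, -0.0, -0.0]
contact_force: [0.6, 0.0, -0.2]
opening: 0.338
gripper_force: 40.0
```

Emit:
play_rows([
  [0,0,0.0015,0,0,0,-1],
  [0,0,0,0,0,0,-1],
])

```text
clock: 48.35
position: [0.3837, -0.3133, 0.0507]
tcp_rot: [0.944, -0.331, -0.0, -0.0]
contact_force: [-0.0, 0.6, -2.1]
opening: 0.338
gripper_force: 40.0
```

Going in freely.

Emit:
play_rows([
  [0,0,0.0015,0,0,0,-1],
  [0,0,0,0,0,0,-1],
])

```text
clock: 48.55
position: [0.3839, -0.3135, 0.0494]
tcp_rot: [0.944, -0.331, 0.0, 0.0]
contact_force: [-0.7, 0.2, 1.8]
opening: 0.338
gripper_force: 40.0
```

Emit:
play_rows([
  [0,0,0.001,0,0,0,-1],
  [0,0,0,0,0,0,-1],
])

```text
clock: 48.75
position: [0.3841, -0.3137, 0.0491]
tcp_rot: [0.944, -0.331, 0.0, 0.0]
contact_force: [-1.5, 1.2, 10.8]
opening: 0.34
gripper_force: 40.0
```

Emit:
play_rows([
  [0,0,0,0,0,0,-0.1],
  [0,0,0,0,0,0,-0.1],
  [0,0,0,0,0,0,-0.1],
  [0,0,-0.01,0,0,0,-0.1],
  [0,0,-0.03,0,0,0,-0.1],
  [0,0,-0.05,0,0,0,-0.1],
  [-0.025,-0.025,0,0,0,0,-1],
  [-0.025,-0.025,0,0,0,0,-1],
  [0,0,0.0,0,0,0,-1],
  [0,0,0,0,0,0,-1],
  [0,0,0,0,0,0,-1],
])

```text
clock: 49.85
position: [0.3766, -0.244, 0.1387]
tcp_rot: [0.944, -0.331, 0.001, 0.0]
contact_force: [0.3, -0.3, 0.3]
opening: 0.036
gripper_force: 0.0
```

Run:
```python
from h import *
go(.376,-.2435,.055,W);s=arm.sense();print(s['opening'])
p=wrist()
for d in arm.trace(p,'bin_0'):
    v,u=np.nonzero(d['mask']);print(round(d['p'],2),u.min(),u.max(),v.min(),v.max(),len(u))
f,m=model(C,W);x=-.043
print('model',wproj(p,[f(x+i,j,.064) for i,j in((.024,0),(.016,.015),(-.016,-.015))]).round(0).tolist())
```

```text
turn -0.0 then shift [-0.0008  0.      0.0837] tilt 0.08
0.03626359674390186
0.72 462 501 126 164 1006
0.67 412 455 213 253 1093
0.62 293 334 115 164 1795
0.6 348 381 233 265 414
0.57 342 388 103 115 429
model [[319.0, 113.0], [300.0, 123.0], [335.0, 163.0]]
```

Seated like the others. The last six strokes follow.

Emit:
play_rows([
  [0,0,0.02,0,0,0,-1],
  [0,0,0.02,0,0,0,-1],
  [-0.001,0,0.02,0,0,0,-1],
  [0,0,0.0235,0,0,0,-1],
  [0,0,0,0,0,0,-1],
  [-0.001,0.012,0,0,0,0,-1],
  [-0.001,0.015,0,0,0,0,-1],
  [0,0.015,0,0,0,0,-1],
  [0,0,0,0,0,0,-1],
])

```text
clock: 50.85
position: [0.3465, -0.2728, 0.0553]
tcp_rot: [0.943, -0.333, -0.001, -0.002]
contact_force: [11.6, 19.2, -4.2]
opening: 0.004
gripper_force: 10.5
```

Emit:
play_rows([
  [0,-0.04,0,0,0,0,-1],
  [0,0,0,0,0,0,-1],
  [0,0.011,0,0,0,0,-1],
  [0,0.015,0,0,0,0,-1],
  [0,0.0145,0,0,0,0,-1],
  [0,0,0,0,0,0,-1],
])

```text
clock: 51.45
position: [0.3461, -0.2733, 0.0553]
tcp_rot: [0.943, -0.333, -0.0, -0.002]
contact_force: [14.9, 25.8, 4.8]
opening: 0.003
gripper_force: 15.2
```

Emit:
play_rows([
  [0,-0.04,0,0,0,0,-1],
  [0,0,0,0,0,0,-1],
  [0,0.01,0,0,0,0,-1],
  [0,0.015,0,0,0,0,-1],
  [0,0.015,0,0,0,0,-1],
  [0,0,0,0,0,0,-1],
  [0,-0.04,0,0,0,0,-1],
  [0,0,0,0,0,0,-1],
  [0,0.01,0,0,0,0,-1],
  [0,0.015,0,0,0,0,-1],
  [0,0.015,0,0,0,0,-1],
  [0,0,0,0,0,0,-1],
])

```text
clock: 52.65
position: [0.3453, -0.2731, 0.0547]
tcp_rot: [0.943, -0.334, -0.001, -0.003]
contact_force: [18.3, 29.7, 4.1]
opening: 0.007
gripper_force: 17.6
```

Emit:
play_rows([
  [0,-0.04,0,0,0,0,-1],
  [0,0,0,0,0,0,-1],
  [0,0.01,0,0,0,0,-1],
  [0,0.015,0,0,0,0,-1],
  [0,0.015,0,0,0,0,-1],
  [0,0,0,0,0,0,-1],
  [0,-0.04,0,0,0,0,-1],
  [0,0,0,0,0,0,-1],
  [0,0.01,0,0,0,0,-1],
  [0,0.015,0,0,0,0,-1],
  [0,0.015,0,0,0,0,-1],
  [0,0,0,0,0,0,-1],
])

```text
clock: 53.85
position: [0.3452, -0.2731, 0.0545]
tcp_rot: [0.943, -0.334, -0.001, -0.003]
contact_force: [19.0, 31.2, 4.1]
opening: 0.01
gripper_force: 18.2
```

Emit:
play_rows([
  [0,-0.04,0,0,0,0,-1],
  [0,-0.01,0,0,0,0,-1],
  [0,0,-0.05,0,0,0,-1],
  [0,0,-0.05,0,0,0,-1],
  [0,0,-0.04,0,0,0,-1],
  [0,0,0,0,0,0,-1],
  [0,0,0,0,0,0,-1],
])

```text
clock: 54.55
position: [0.3774, -0.2371, 0.1953]
tcp_rot: [0.943, -0.331, 0.001, 0.0]
contact_force: [-0.7, -0.2, -0.1]
opening: 0.005
gripper_force: 0.0
```

Run:
```python
from h import *
p=wrist();print(dialcheck(p));print(bins(p))
f,m=model(C,W)
g=cv2.cvtColor(p['image'],cv2.COLOR_BGR2GRAY)
for n,(x,y) in {'open':(-.043,0),'ccw':(0,-.043),'far':(.043,0),'cw':(0,.043)}.items():
    q=f(x,y,.06);u,v=wproj(p,q)[0].astype(int)
    print(n,q.round(3),(u,v),g[max(v-12,0):v+12,u-12:u+12].mean().round())
h=wproj(p,m['handle']).round();print('handle',h.tolist())
for d in arm.trace(p,'handle')[:2]:
    v,u=np.nonzero(d['mask']);print(round(d['p'],2),u.min(),u.max(),v.min(),v.max())
cv2.imwrite('pics/w16.png',p['image'])
```

```text
[(np.float64(136.78644205729168), 0), (np.float64(98.22892795138888), -3), (np.float64(53.168918185763886), -6), (np.float64(48.875835503472224), 6)]
[([0.21, -0.376, 0.032], 0.83), ([0.255, -0.478, 0.03], 0.82), ([0.256, -0.283, 0.027], 0.67), ([0.381, -0.366, 0.054], 0.62), ([0.434, -0.294, 0.064], 0.45)]
open [ 0.383 -0.312  0.06 ] (np.int64(311), np.int64(133)) 194.0
ccw [ 0.39  -0.373  0.06 ] (np.int64(352), np.int64(93)) 154.0
far [ 0.451 -0.366  0.06 ] (np.int64(311), np.int64(50)) 157.0
cw [ 0.444 -0.305  0.06 ] (np.int64(268), np.int64(90)) 160.0
handle [[282.0, 175.0], [288.0, 187.0]]
0.65 275 295 151 194
```

Run:
```python
from h import *
p=wrist();f,m=model(C,W);g=cv2.cvtColor(p['image'],cv2.COLOR_BGR2GRAY)
for n,k in {'ccw':1,'far':2,'cw':3}.items():
    t=np.pi+k*np.pi/2
    w=lambda r,s,z:f(r*np.cos(t)-s*np.sin(t),r*np.sin(t)+s*np.cos(t),z)
    # rectify patch on rim plane z=.064: rows radial 15..72 mm, cols -24..24, 1 mm
    rr,ss=np.mgrid[.012:.072:.0015,-.024:.0241:.0015]
    q=wproj(p,[w(a,b,.064) for a,b in zip(rr.ravel(),ss.ravel())]).astype(np.float32).reshape(rr.shape+(2,))
    I=cv2.remap(g,q[...,0],q[...,1],cv2.INTER_LINEAR);print(n,'rows r=12..70mm step 4.5; cols -24..24 step 3')
    print('\n'.join(' '.join('%3d'%v for v in r[::2]) for r in I[::3]))
```

```text
ccw rows r=12..70mm step 4.5; cols -24..24 step 3
122 151 150 148 137 143 185 194 191 191 188 188 185 184 180 180 171
183 117 103 105  87 134 180 183 184 186 185 188 188 185 189 199 198
193 151  91  22  16 131 176 142 143 145 146 176 197 179 196 197 196
195 163  88   2   2 132 175 147 149 144 147 146 189 178 199 195 197
193 164  91   8   9 123 173 146 146 147 144 146 152 176 195 198 197
184 153  95  28  95 133 173 162 181 181 152 143 150 175 190 196 194
189 162 108  15  94 135 176 181 179 162 147 142 152 176 192 197 194
184 157  96  11  14 130 173 179 173 165 152 143 152 180 193 193 193
185 153  93  13  34 133 175 160 175 182 177 143 149 178 195 184 174
174 132 145  10  16 119 169 149 150 156 147 144 148 169 189 205 202
222 220 187  22  30 128 177 147 144 145 146 143 154 195 198 203 203
221 222 217 194 219 198 201 193 219 217 220 217 201 218 216 215 216
221 220 221 220 220 207 208 171 220 219 218 220 217 218 218 218 217
221 220 220 219 219 209 205 163 216 219 220 217 219 219 218 216 215
far rows r=12..70mm step 4.5; cols -24..24 step 3
195 197 196 173 185 197 197 199 199 197 201 198 
[... 1204 characters left out ...]
  93  90  86 113 195
198 198 194 152 147 146 147 148 147 147 178 151  27 183 197 176 192
199 197 196 143 147 149 149 149 156 165 180 153   8 156 205 182 192
199 199 197 143 164 180 180 153 179 182 184 153  10 143 199 171 176
199 198 196 146 152 173 168 181 179 167 180 154  10 132 202 182 179
199 200 198 148 144 159 178 179 171 173 183 156   9 109 202 183 182
198 199 198 148 146 159 179 178 154 182 183 156  13 111 199 182 170
199 201 202 149 145 148 148 150 149 149 172 157   5  93 203 185 176
160 176 193 189 176 189 190 189 192 193 190 164 129 131 159 150 145
163 160 161 160 160 164 171 171 181 183 186 161  72  54  56  45  44
193 193 187 176 161 160 161 161 104  57  78 151  39  42  70  66 103
```

```bash
python3 -c "
from workcell import arm
print(arm.job_done())"
```

```text
the job is handed in; nothing more can be done
None
```

I handed the job in: my last checks showed all three bins upright in their own pockets under the guard, an empty pocket squarely in the opening and the lever back at rest (the hand-in gave no verdict), though the second bin tilted in the grip and I first stood it on the bench to grip it afresh.

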